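# Park the skid and stack the accessory cases in a staggered pile

### The arm

A 6-joint arm with a two-finger parallel gripper is mounted at the origin on the work surface. World frame = base frame: x ahead of the robot, y to its left, z up, the work surface at z = 0. Lengths are in m, angles in rad, forces in N, time in s.
With the tool pointing down it reaches from about 0.25 to 0.725 m from the base axis. Payload 4 kg.
Tool frame: the origin (TCP) lies on the centre line of the jaws, within the pads' length; the fingertips stand 14 mm ahead of it and the grasp point (between the pads) lies 5 mm behind it; z points along the fingers, x is the direction in which the jaws open and shut, and the axes are right-handed (so a half turn about z gives the same grasp; the last joint's range is limited). The gripper opens to 85 mm and grips with 20 to 120 N. Pads are 22 mm wide; open, the fingers measure 114 mm over their backs; the gripper's body (76 mm by 85 mm) begins 54 mm behind the grasp point. The pads swing forward as they close: fully open they stand 13 mm farther back than shut.
Start: joints at [-1.148, 0.241, 0.005, 1.335, 0, 1.571], TCP at [0.205, -0.456, 0.209] pointing down, gripper open.
Joint ranges: [-2.72, 2.72], [-1.05, 1.87], [-1.09, 1.28], [-1.99, 2.15], [-1.42, 1.44], [-3.14, 3.14]. Speed limits (rad/s): [2.79, 2.79, 3.14, 3.14, 3.14, 3.14].

### API

Orientations are given as a unit quaternion [x, y, z, w].
In Python, from workcell import bot gives the robot as it stands.
- The arm moves only by the tool play_rows, never from a script. Its argument "motion" is a list of rows, each an object with "fingers": the closure, from -1 (fully open) to 1 (shut), so that 0 is half open; "translation": the shift along the tool's x, y, z in cm, a list of three; "roll": the turn about the tool's z in degrees. A call has 1 to 20 rows; each row is the pose to reach, as a shift and turn from the pose commanded when the call began, along the tool's axes at that moment; what a row does not reach only later rows make up. A row lasts 1/12 s, in which the tool goes at most 41.7 mm and 7.16 degrees, less where a joint would pass 70% of its speed; a pose out of reach is approached as far as the arm can. A call with a gripper value outside its range is refused whole. The fingers move at their own pace and stop on an object; the grip force is fixed at half the most. Time passes only in rows, so rows that repeat a pose let the fingers close. It gives the time, the measured TCP pose, the force and the opening at its end, in the units of the state.
- bot.get_obs(): the state, without advancing time (a new reading comes with each control period).
- bot.camera(name): name is "scene" or "top" or "wrist"; returns a dict with "pixels" (384x512x3 uint8, red, green, blue), "intrinsics" (3x3 intrinsics, pixels), "world_to_cam" (4x4, takes a point from world to camera coordinates). Camera axes: x right, y down, z forward; pixel columns grow to the right and rows downward; lengths in m; the calibration is good to about 2 mm. A picture is of the moment at which its call begins. There is no depth.
- bot.job_done(): hands the job in, once; it reports no verdict.
The state is a dict: "clock": time; "joint_pos": joint angles; "joint_vel": joint speeds; "tau": joint torques, N m; "eef_pos": TCP position; "tool_rot": TCP orientation; "ft_force": force on the tool from outside, world axes, zero at the start; "ft_torque": the same for the moment, N m; "grip_width": finger opening in m.
Only numpy, scipy, OpenCV 4.12 (cv2) and the standard library are available. Lean on these libraries where they do the work, as an engineer would, in place of code of your own. Each camera call takes 0.05 s, during which the arm holds its last target. There are 200 camera calls.

### The job

Slide the plywood skid into its bay, its long side flat against the rail and its ends between the tape strips, and only then stack every accessory case that is there on it in one straight staggered pile: the first hooked over the skid's lip between the white lines, each next one shifted back the other way so that its groove drops over the end lip of the case below and it lies level. Last, push the striped stop block flat against the middle of the skid's open long side; do not disturb the tape roll, the radio or the mug.

Things in the scene. Friction and masses are not known exactly. Their poses are not given: they have to be found in the camera images.
- case_red: Red accessory case, loose, maybe absent, 0.28 kg. 130 long (own x), 62 wide (own y, flat sides to grip), same either way round. Origin: centre of underside. Deck 36 up; at each deck end a silver lip across, 8 thick, 6 high, centred 61 from the middle. Underside: two cross grooves 18 wide, 8 deep, centred 35 from the middle; shifted 26 lengthwise, one drops over the lip below (5 play), lying level, 36 higher.
- case_blue: Blue accessory case, loose, maybe absent, 0.28 kg. 130 long (own x), 62 wide (own y, flat sides to grip), same either way round. Origin: centre of underside. Deck 36 up; at each deck end a silver lip across, 8 thick, 6 high, centred 61 from the middle. Underside: two cross grooves 18 wide, 8 deep, centred 35 from the middle; shifted 26 lengthwise, one drops over the lip below (5 play), lying level, 36 higher.
- case_green: Green accessory case, loose, maybe absent, 0.28 kg. 130 long (own x), 62 wide (own y, flat sides to grip), same either way round. Origin: centre of underside. Deck 36 up; at each deck end a silver lip across, 8 thick, 6 high, centred 61 from the middle. Underside: two cross grooves 18 wide, 8 deep, centred 35 from the middle; shifted 26 lengthwise, one drops over the lip below (5 play), lying level, 36 higher.
- case_yellow: Yellow accessory case, loose, maybe absent, 0.28 kg. 130 long (own x), 62 wide (own y, flat sides to grip), same either way round. Origin: centre of underside. Deck 36 up; at each deck end a silver lip across, 8 thick, 6 high, centred 61 from the middle. Underside: two cross grooves 18 wide, 8 deep, centred 35 from the middle; shifted 26 lengthwise, one drops over the lip below (5 play), lying level, 36 higher.
- case_black: Black accessory case, loose, maybe absent, 0.28 kg. 130 long (own x), 62 wide (own y, flat sides to grip), same either way round. Origin: centre of underside. Deck 36 up; at each deck end a silver lip across, 8 thick, 6 high, centred 61 from the middle. Underside: two cross grooves 18 wide, 8 deep, centred 35 from the middle; shifted 26 lengthwise, one drops over the lip below (5 play), lying level, 36 higher.
- case_white: White accessory case, loose, maybe absent, 0.28 kg. 130 long (own x), 62 wide (own y, flat sides to grip), same either way round. Origin: centre of underside. Deck 36 up; at each deck end a silver lip across, 8 thick, 6 high, centred 61 from the middle. Underside: two cross grooves 18 wide, 8 deep, centred 35 from the middle; shifted 26 lengthwise, one drops over the lip below (5 play), lying level, 36 higher.
- bay: Fixed parking bay. Origin: on the table, where the skid's centre belongs. On its +y side an aluminium rail with yellow ends, 240 long (own x, roughly away from the robot), 20 thick, 28 high, inner face 75 from the origin. Two yellow tape strips, inner edges 106 either side along own x, mark its ends. The -y side is open.
- skid: Loose flat plywood board, dark long edges, 180 (own x, away from the robot) x 150 x 20 thick, 0.9 kg, to be pushed. Origin: centre of underside. On top a silver lip across, 8 thick, 6 high, centred at own x=+48. First case lies along own x, centre at x=+13, y=0 between white lines, far groove over this lip; second belongs at x=-13, third at +13, and so on; first underside 20 up.
- block: Loose stop block, black rubber with orange stripes, 100 long (own x) x 40 wide (own y) x 30 high, about 0.3 kg. Origin: centre of its underside. In place it stands on the table with a 100 mm face against the skid's -y edge (block centre 95 from the skid's centre).
- mat: Grey packing mat, 340 x 400, lying flat, fixed; most cases and the block start on it. Origin: its centre.
- tape_roll: Bystander: white roll of tape lying flat, outer diameter 100, 50 high. Origin: centre of its underside.
- radio: Bystander: black hand radio standing upright, 35 x 58 x 120, with a 70 aerial on top. Origin: centre of its underside.
- mug: Bystander: small white coffee mug, 72 across without its handle, 62 high. Origin: centre of its underside.

How it is judged:
By the outcome, as a careful person would: the job done as asked, in the order asked, and still so for the second after the job is handed in, with the robot touching nothing.
Of case_red, case_blue, case_green, case_yellow, case_black, case_white only 4 to 6 are there at a start; the rules pass over those that are not, and their reading is None.
At some moment in a run one of block may be knocked a few centimetres aside while the robot is not near it.
Once in a run the grip may slacken for a moment while it holds something.
It also fails if it takes over 210 s, if anything falls off the work surface, if the arm or the gripper's body presses on something with over 40 N, if the wrist force passes 120 N, or if a joint passes its speed limit or range.

## Working session

There is one attempt and no reset: what is moved stays moved. The work goes in short steps, Python scripts to look and compute and a tool call to move; the robot and the scene stay as the last step left them, time stands still between calls to the robot, and variables do not carry over. Pictures are saved under pics/ and viewed, about 12 in all and at most 16, crops included, and the job is handed in when it is done.

Besides the shell and the picture viewer there is one more tool, called after "Emit:" as name(argument=value, ...), one argument or row to a line, values as JSON. play_rows: Moves the arm, as the interface text tells. Its arguments: {"type":"object","properties":{"motion":{"type":"array","items":{"type":"object","properties":{"fingers":{"type":"number"},"translation":{"type":"array","items":{"type":"number"}},"roll":{"type":"number"}}}}},"required":["motion"]}

```bash
ls; mkdir -p pics; python3 - <<'E'
from workcell import bot
import cv2,json
for n in ("top","scene"):
    c=bot.camera(n); cv2.imwrite(f"pics/{n}0.png",cv2.resize(c["pixels"][:,:,::-1],(800,600),interpolation=cv2.INTER_CUBIC))
    print(n,c["intrinsics"],c["world_to_cam"])
o=bot.get_obs();print({k:o[k] for k in("clock","eef_pos","tool_rot","grip_width","ft_force")})
E
```

```text
pics
top [[400.25937784   0.         257.14636963]
 [  0.         400.25937784 190.90678998]
 [  0.           0.           1.        ]] [[-0.01827338 -0.99961487 -0.02088523  0.01155064]
 [-0.99721642  0.01973183 -0.07190312  0.50960546]
 [ 0.07228754  0.01951319 -0.99719293  1.19939309]
 [ 0.          0.          0.          1.        ]]
scene [[354.22170128   0.         260.25936451]
 [  0.         354.22170128 191.20576749]
 [  0.           0.           1.        ]] [[-0.87574539  0.48272503  0.0068236   0.43346565]
 [ 0.34056077  0.62772986 -0.69998113 -0.15511502]
 [-0.34218179 -0.6106814  -0.71412874  1.33255473]
 [ 0.          0.          0.          1.        ]]
{'clock': 0.1, 'eef_pos': array([ 0.20490443, -0.45542172,  0.20800614]), 'tool_rot': array([ 8.39736919e-01, -5.42992653e-01, -7.93413034e-04, -5.05269091e-04]), 'grip_width': 0.08541220866640466, 'ft_force': array([0.00238659, 0.04411955, 0.03721975])}
```

View pics/top0.png

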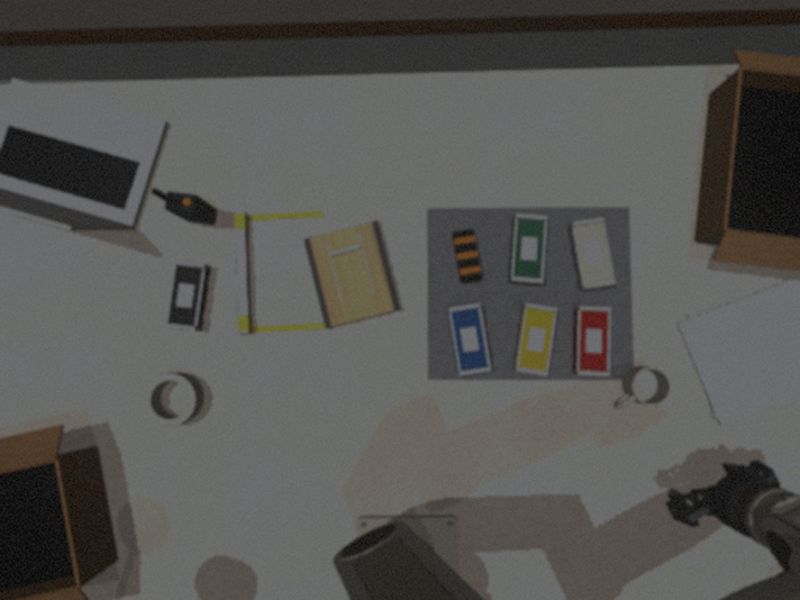

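View pics/scene0.png

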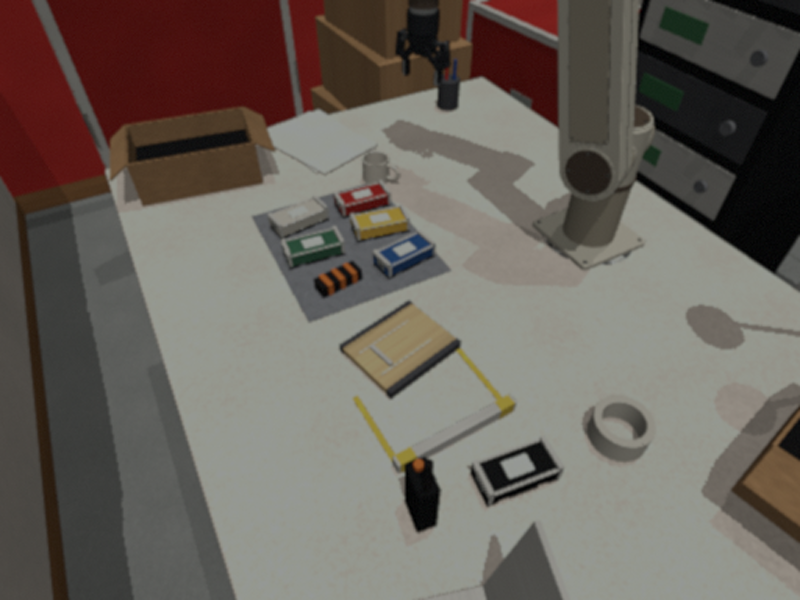

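```bash
cat > h.py <<'E'
from workcell import bot
import numpy as np, cv2
from scipy.spatial.transform import Rotation as R
def crop(n,x0,y0,w,h,s,f,gain=1.8):
    c=bot.camera(n); p=c["pixels"][y0:y0+h,x0:x0+w,::-1]
    p=cv2.convertScaleAbs(p,alpha=gain); cv2.imwrite("pics/"+f,cv2.resize(p,None,fx=s,fy=s,interpolation=cv2.INTER_CUBIC)); np.savez("pics/"+f+".npz",K=c["intrinsics"],T=c["world_to_cam"],o=[x0,y0,s])
def w(f,pts,z):
    d=np.load("pics/"+f+".npz");x0,y0,s=d["o"];T=d["T"];out=[]
    for u,v in pts:
        r=np.linalg.inv(d["K"])@[(u+.5)/s-.5+x0,(v+.5)/s-.5+y0,1]
        r=T[:3,:3].T@r; o=-T[:3,:3].T@T[:3,3]; out.append(o+r*(z-o[2])/r[2])
    return np.array(out)[:,:2]
def go(x,y,z,yaw):
    """shift (cm) and roll (deg) to reach TCP x,y,z with jaw-axis (tool x) world angle yaw deg (mod 180)"""
    o=bot.get_obs(); M=R.from_quat(o["tool_rot"]).as_matrix()
    cur=np.degrees(np.arctan2(M[1,0],M[0,0])); d=(yaw-cur+90)%180-90
    t=M.T@(np.array([x,y,z])-o["eef_pos"])*100
    print("shift",t.round(2),"roll",round(-d,1),"cur yaw",round(cur,1),"pos",o["eef_pos"].round(4),"j6",o["joint_pos"][5].round(2),"t",o["clock"])
E
python3 - <<'E'
from h import *
crop("top",90,115,180,110,4.4,"bay.png")
crop("top",268,128,150,122,4.8,"mat.png")
E
```

```text
(no output)
```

View pics/bay.png

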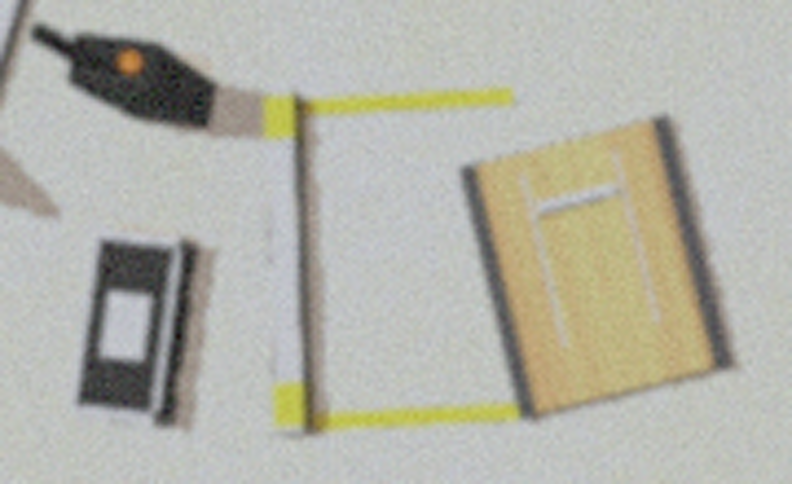

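View pics/mat.png

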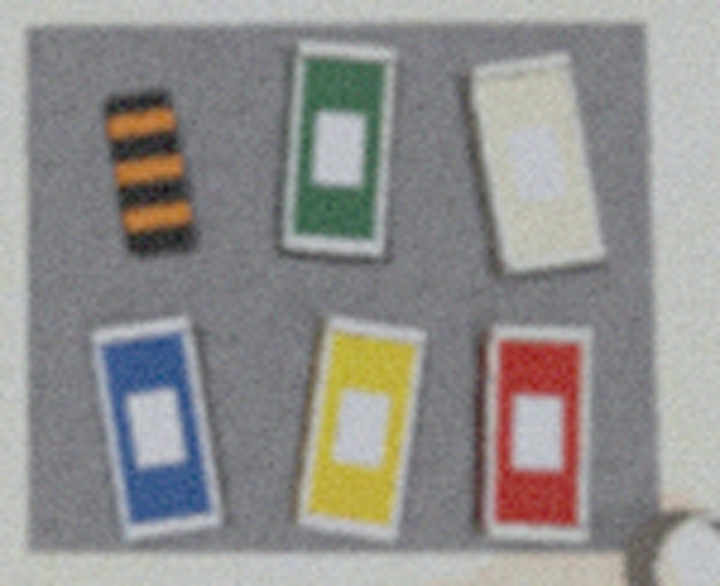

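```bash
python3 - <<'E'
from h import *
def ang(a,b):
    d=a-b; return np.degrees(np.arctan2(d[1],d[0])).round(1)
B="bay.png"
r=w(B,[(296,97),(305,432)],.028); print("rail",r.round(4),ang(r[0],r[1]))
t=w(B,[(310,110),(512,102),(315,413),(520,403)],0); print("tape",t.round(4))
s=w(B,[(462,168),(665,116),(737,365),(528,417)],.02); print("skid",s.round(4),s.mean(0).round(4),ang(s[0],s[3]),ang(s[1],s[2]),[np.linalg.norm(s[i]-s[i-1]).round(4) for i in range(4)])
l=w(B,[(540,208),(620,188)],.026);print("lip",l.mean(0).round(4),ang(l[0],l[1])-90)
b=w(B,[(125,326)],.036); e=w(B,[(100,240),(80,405)],.042); print("black",b.round(4),ang(*e))
M="mat.png"
for n,c,e in [("green",(339,149),[(299,42),(282,249),(397,46),(384,255)]),("white",(538,162),[(470,70),(508,270),(570,55),(606,262)]),("yellow",(361,428),[(328,317),(301,525),(425,328),(398,537)]),("red",(537,432),[(492,326),(487,535),(592,328),(588,540)]),("blue",(157,427),[(92,330),(125,540),(187,317),(220,524)])]:
    p=w(M,[c],.036); e=w(M,e,.042); print(n,p.round(4),e.mean(0).round(4),ang(e[0],e[1]),ang(e[2],e[3]))
e=w(M,[(108,95),(132,252),(168,92),(194,245)],.03);print("block",e.mean(0).round(4),ang(e[0],e[1]),ang(e[2],e[3]))
E
```

```text
rail [[0.6818 0.3059]
 [0.4486 0.2997]] 1.5
tape [[0.6782 0.3035]
 [0.6807 0.1592]
 [0.4624 0.3001]
 [0.4667 0.1555]]
skid [[0.6307 0.1917]
 [0.6642 0.0493]
 [0.4894 0.0023]
 [0.4562 0.1472]] [0.5601 0.0976] 14.3 15.1 [np.float64(0.1801), np.float64(0.1462), np.float64(0.1811), np.float64(0.1486)]
lip [0.6069 0.1088] 12.900000000000006
black [[0.5235 0.4218]] -6.5
green [[ 0.6008 -0.2438]] [ 0.6007 -0.2436] -6.4 -5.5
white [[ 0.5899 -0.3672]] [ 0.5879 -0.3657] 8.5 7.3
yellow [[ 0.4264 -0.2517]] [ 0.4273 -0.2518] -9.2 -9.4
red [[ 0.4219 -0.3598]] [ 0.422  -0.3598] -3.6 -3.5
blue [[ 0.4293 -0.1257]] [ 0.4291 -0.1245] 7.6 7.5
block [ 0.5904 -0.1263] 7.2 8.0
```

```bash
python3 - <<'E'
from h import *
go(.562,-.045,.03,1.5)
E
```

```text
shift [-22.77 -49.4   17.85] roll -67.3 cur yaw -65.8 pos [ 0.205  -0.4556  0.2082] j6 1.57 t 0.2
```

Emit:
play_rows(
  motion=[
    {"fingers": -1,"translation": [-22.8,-49.4,4],"roll": -67.3},
    {"fingers": -1,"translation": [-22.8,-49.4,4],"roll": -67.3},
    {"fingers": -1,"translation": [-22.8,-49.4,4],"roll": -67.3},
    {"fingers": -1,"translation": [-22.8,-49.4,4],"roll": -67.3},
    {"fingers": -1,"translation": [-22.8,-49.4,4],"roll": -67.3},
    {"fingers": -1,"translation": [-22.8,-49.4,4],"roll": -67.3},
    {"fingers": -1,"translation": [-22.8,-49.4,4],"roll": -67.3},
    {"fingers": -1,"translation": [-22.8,-49.4,4],"roll": -67.3},
    {"fingers": -1,"translation": [-22.8,-49.4,4],"roll": -67.3},
    {"fingers": -1,"translation": [-22.8,-49.4,4],"roll": -67.3},
    {"fingers": -1,"translation": [-22.8,-49.4,4],"roll": -67.3},
    {"fingers": -1,"translation": [-22.8,-49.4,4],"roll": -67.3},
    {"fingers": -1,"translation": [-22.8,-49.4,4],"roll": -67.3},
    {"fingers": -1,"translation": [-22.8,-49.4,4],"roll": -67.3},
    {"fingers": -1,"translation": [-22.8,-49.4,8],"roll": -67.3},
    {"fingers": -1,"translation": [-22.8,-49.4,12],"roll": -67.3},
    {"fingers": -1,"translation": [-22.8,-49.4,16],"roll": -67.3},
    {"fingers": -1,"translation": [-22.8,-49.4,18.4],"roll": -67.3},
    {"fingers": -1,"translation": [-22.8,-49.4,18.8],"roll": -67.3},
    {"fingers": -1,"translation": [-22.8,-49.4,19],"roll": -67.3},
  ],
)

```text
clock: 1.87
eef_pos: [0.5603, -0.0455, 0.0172]
tool_rot: [1.0, 0.013, -0.002, -0.0]
ft_force: [1.4, -0.1, 0.4]
grip_width: 0.0855
```

```bash
python3 - <<'E'
from h import *
go(.572,.142,.012,1.5); print(bot.get_obs()["ft_force"])
crop("scene",150,90,260,190,3,"s1.png")
E
```

```text
shift [  1.66 -18.71   0.52] roll 0.0 cur yaw 1.5 pos [ 0.5603 -0.0455  0.0172] j6 1.46 t 1.8667
[ 1.3536723  -0.14480887  0.44230199]
```

View pics/s1.png

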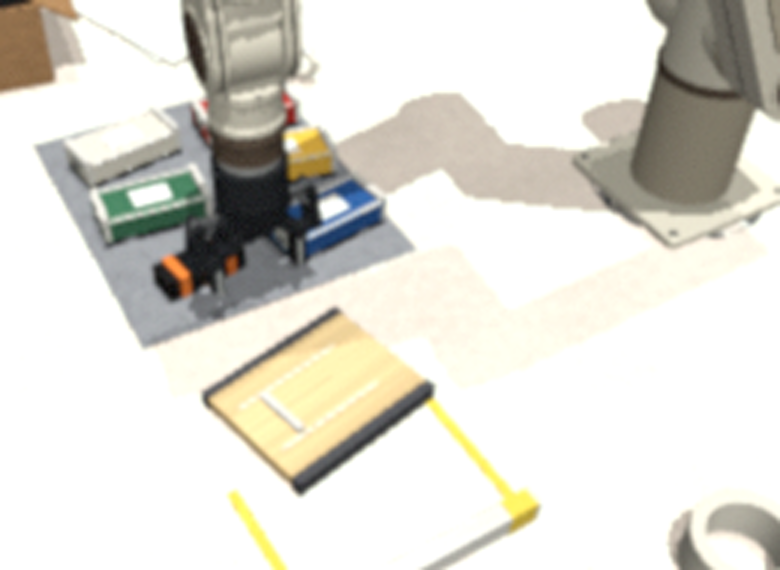

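Emit:
play_rows(
  motion=[
    {"fingers": -1,"translation": [0.0,-1.5,0.15],"roll": 0},
    {"fingers": -1,"translation": [0.0,-3,0.15],"roll": 0},
    {"fingers": -1,"translation": [0.1,-3.8,0.15],"roll": 0},
    {"fingers": -1,"translation": [0.2,-4.6,0.15],"roll": 0},
    {"fingers": -1,"translation": [0.3,-5.4,0.15],"roll": 0},
    {"fingers": -1,"translation": [0.4,-6.2,0.15],"roll": 0},
    {"fingers": -1,"translation": [0.5,-7.0,0.15],"roll": 0},
    {"fingers": -1,"translation": [0.6,-7.8,0.15],"roll": 0},
    {"fingers": -1,"translation": [0.7,-8.6,0.15],"roll": 0},
    {"fingers": -1,"translation": [0.8,-9.4,0.15],"roll": 0},
    {"fingers": -1,"translation": [0.9,-10.2,0.15],"roll": 0},
    {"fingers": -1,"translation": [1.0,-11,0.15],"roll": 0},
    {"fingers": -1,"translation": [1.1,-11.8,0.15],"roll": 0},
    {"fingers": -1,"translation": [1.2,-12.6,0.15],"roll": 0},
    {"fingers": -1,"translation": [1.3,-13.4,0.15],"roll": 0},
    {"fingers": -1,"translation": [1.4,-14.2,0.15],"roll": 0},
    {"fingers": -1,"translation": [1.5,-15,0.15],"roll": 0},
  ],
)

```text
clock: 3.33
eef_pos: [0.5732, 0.1058, 0.0173]
tool_rot: [1.0, 0.013, -0.0, -0.0]
ft_force: [-0.2, -0.9, -0.6]
grip_width: 0.0849
```

```bash
python3 - <<'E'
from h import *
go(.572,.142,.016,1.5)
crop("top",90,115,180,110,4.4,"bay2.png")
E
```

```text
shift [-0.02 -3.62  0.13] roll 0.0 cur yaw 1.5 pos [0.5732 0.1058 0.0173] j6 1.73 t 3.3333
```

View pics/bay2.png

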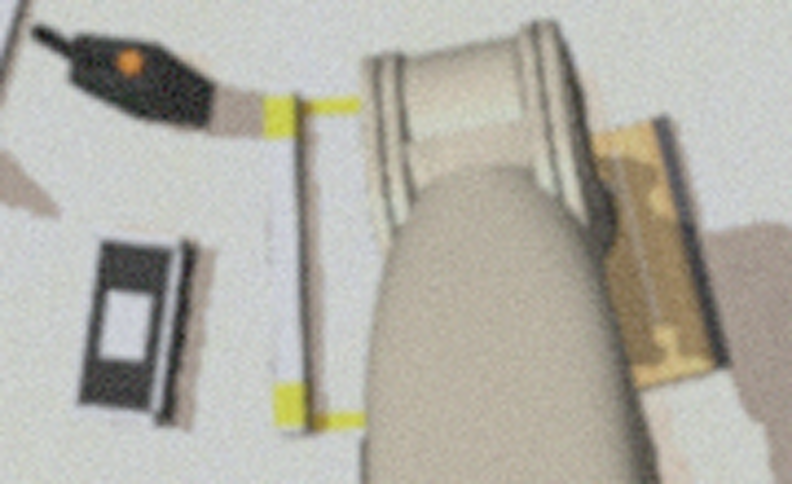

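Emit:
play_rows(
  motion=[
    {"fingers": -1,"translation": [0,0,-3],"roll": 0},
    {"fingers": -1,"translation": [-0.4,4,-3],"roll": 0},
    {"fingers": -1,"translation": [-0.8,8,-3],"roll": 0},
    {"fingers": -1,"translation": [-1.4,12,-3],"roll": 0},
    {"fingers": -1,"translation": [-1.4,15,-3],"roll": 0},
    {"fingers": -1,"translation": [-1.4,15,-3],"roll": 0},
    {"fingers": -1,"translation": [-1.4,15,0.2],"roll": 0},
    {"fingers": -1,"translation": [-1.4,15,0.4],"roll": 0},
    {"fingers": -1,"translation": [-1.4,15,0.6],"roll": 0},
    {"fingers": -1,"translation": [-1.4,15,0.8],"roll": 0},
    {"fingers": -1,"translation": [-1.4,15,0.9],"roll": 0},
    {"fingers": -1,"translation": [-1.4,15,0.9],"roll": 0},
  ],
)

```text
clock: 4.38
eef_pos: [0.5637, -0.0447, 0.009]
tool_rot: [1.0, 0.014, 0.001, 0.0]
ft_force: [0.1, 0.3, -1.3]
grip_width: 0.0851
```

Emit:
play_rows(
  motion=[
    {"fingers": -1,"translation": [0.0,-1.5,0.2],"roll": 0},
    {"fingers": -1,"translation": [0.0,-3,0.2],"roll": 0},
    {"fingers": -1,"translation": [0.1,-3.8,0.2],"roll": 0},
    {"fingers": -1,"translation": [0.2,-4.6,0.2],"roll": 0},
    {"fingers": -1,"translation": [0.3,-5.4,0.2],"roll": 0},
    {"fingers": -1,"translation": [0.4,-6.2,0.2],"roll": 0},
    {"fingers": -1,"translation": [0.5,-7.0,0.2],"roll": 0},
    {"fingers": -1,"translation": [0.6,-7.8,0.2],"roll": 0},
    {"fingers": -1,"translation": [0.7,-8.6,0.2],"roll": 0},
  ],
)

```text
clock: 5.13
eef_pos: [0.5679, 0.0415, 0.0063]
tool_rot: [1.0, 0.013, 0.0, 0.0]
ft_force: [-0.9, 0.5, -0.2]
grip_width: 0.0857
```

```bash
python3 - <<'E'
from h import *
go(.572,.142,.006,1.5)
crop("top",90,115,180,110,4.4,"bay3.png")
E
```

```text
shift [  0.67 -10.04   0.03] roll 0.0 cur yaw 1.5 pos [0.5679 0.0415 0.0063] j6 1.62 t 5.1333
```

View pics/bay3.png

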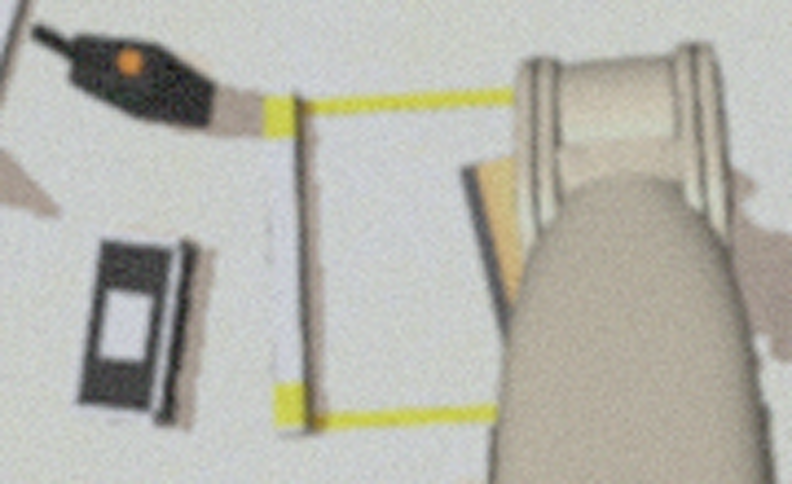

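```bash
python3 - <<'E'
from h import *
crop("scene",200,130,150,120,5,"s2.png")
E
```

```text
(no output)
```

View pics/s2.png

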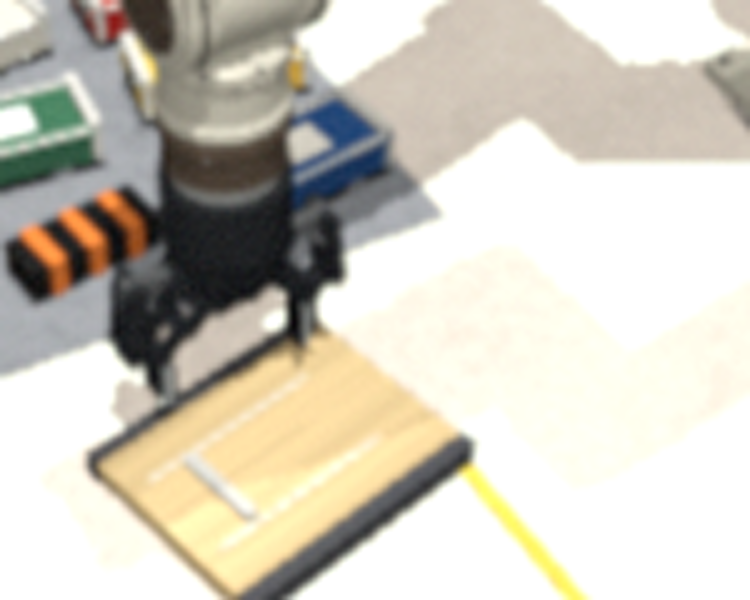

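Emit:
play_rows(
  motion=[
    {"fingers": -1,"translation": [0,0,-3],"roll": 0},
    {"fingers": -1,"translation": [-0.4,4,-3],"roll": 0},
    {"fingers": -1,"translation": [-0.5,8,-3],"roll": 0},
    {"fingers": -1,"translation": [-0.5,8.5,-3],"roll": 0},
    {"fingers": -1,"translation": [-0.5,8.5,0],"roll": 0},
    {"fingers": -1,"translation": [-0.5,8.5,0.3],"roll": 0},
    {"fingers": -1,"translation": [-0.5,8.5,0.6],"roll": 0},
    {"fingers": -1,"translation": [-0.5,8.5,0.8],"roll": 0},
    {"fingers": -1,"translation": [-0.5,8.5,0.9],"roll": 0},
    {"fingers": -1,"translation": [-0.5,8.5,1.0],"roll": 0},
    {"fingers": -1,"translation": [-0.5,8.5,1.0],"roll": 0},
  ],
)

```text
clock: 6.15
eef_pos: [0.5656, -0.0438, -0.0031]
tool_rot: [1.0, 0.014, 0.0, 0.0]
ft_force: [0.7, -0.5, -0.2]
grip_width: 0.0855
```

Emit:
play_rows(
  motion=[
    {"fingers": -1,"translation": [0,0,0.1],"roll": 0},
    {"fingers": -1,"translation": [0,0,0.2],"roll": 0},
    {"fingers": -1,"translation": [0,0,0.3],"roll": 0},
    {"fingers": -1,"translation": [0,0,0.3],"roll": 0},
    {"fingers": -1,"translation": [0,0,0.3],"roll": 0},
  ],
)

```text
clock: 6.57
eef_pos: [0.565, -0.0443, -0.0067]
tool_rot: [1.0, 0.013, -0.0, -0.0]
ft_force: [-0.3, 1.1, -0.2]
grip_width: 0.0854
```

Emit:
play_rows(
  motion=[
    {"fingers": -1,"translation": [0,0,0.1],"roll": 0},
    {"fingers": -1,"translation": [0,0,0.2],"roll": 0},
    {"fingers": -1,"translation": [0,0,0.3],"roll": 0},
    {"fingers": -1,"translation": [0,0,0.4],"roll": 0},
    {"fingers": -1,"translation": [0,0,0.4],"roll": 0},
  ],
)

```text
clock: 6.98
eef_pos: [0.5648, -0.0443, -0.011]
tool_rot: [1.0, 0.013, -0.0, -0.0]
ft_force: [-0.7, -0.0, -0.1]
grip_width: 0.0853
```

```bash
python3 - <<'E'
from h import *
crop("wrist",0,0,512,384,1.5,"w1.png")
c=bot.camera("wrist"); print(c["world_to_cam"],c["intrinsics"]); print(bot.get_obs()["eef_pos"])
E
```

```text
[[ 0.99966198  0.02595541 -0.00149751 -0.56351294]
 [ 0.02543873 -0.96462265  0.2624043  -0.03331997]
 [ 0.00536628 -0.26235369 -0.96495686  0.15091638]
 [ 0.          0.          0.          1.        ]] [[291.42972881   0.         255.38233591]
 [  0.         291.42972881 186.0430066 ]
 [  0.           0.           1.        ]]
[ 0.56501306 -0.04430806 -0.01079035]
```

View pics/w1.png

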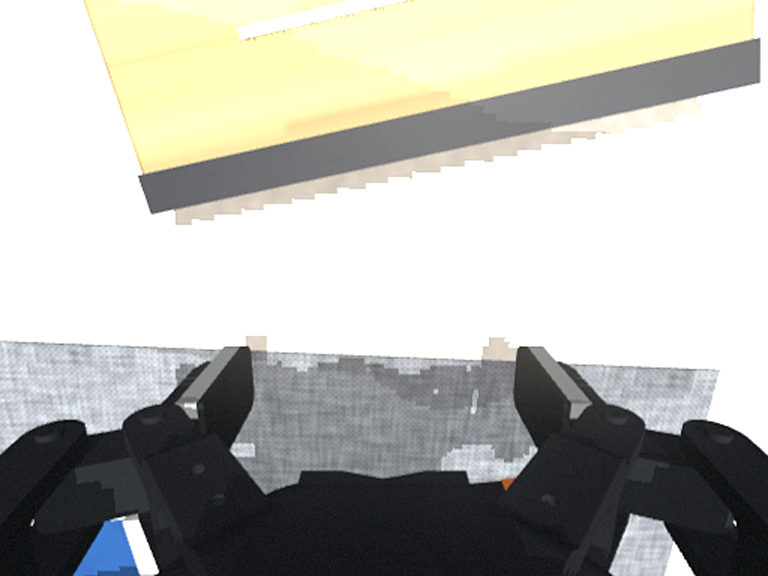

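Emit:
play_rows(
  motion=[
    {"fingers": -1,"translation": [0,0,0.1],"roll": 0},
    {"fingers": -1,"translation": [0,0,0.2],"roll": 0},
    {"fingers": -1,"translation": [0,0,0.3],"roll": 0},
    {"fingers": -1,"translation": [0,0,0.4],"roll": 0},
    {"fingers": -1,"translation": [0,0,0.5],"roll": 0},
    {"fingers": -1,"translation": [0,0,0.5],"roll": 0},
  ],
)

```text
clock: 7.58
eef_pos: [0.5648, -0.0442, -0.016]
tool_rot: [1.0, 0.013, -0.0, -0.0]
ft_force: [-0.6, -0.1, -0.1]
grip_width: 0.0854
```

```bash
python3 - <<'E'
from h import *
o=bot.get_obs(); print(o)
crop("scene",210,100,120,96,6,"s3.png")
E
```

```text
{'clock': 7.5833, 'joint_pos': array([-7.81816132e-02,  5.61987752e-01, -1.40349823e-01,  8.69007588e-01,
        5.01548718e-07,  1.46597821e+00]), 'joint_vel': array([ 0.00034703, -0.00151455,  0.00372148,  0.00373357, -0.00188401,
       -0.00040799]), 'tau': array([ 5.39610064e-04, -4.68970084e+01,  2.01832116e+01, -4.97816002e-02,
        8.99330735e-05,  1.14278805e-05]), 'eef_pos': array([ 0.56483618, -0.04424983, -0.01600989]), 'tool_rot': array([ 9.99911276e-01,  1.33178568e-02, -2.73247391e-04, -2.53239358e-05]), 'ft_force': array([-0.61926584, -0.09574752, -0.13426056]), 'ft_torque': array([ 0.0050956 , -0.00728741,  0.04283203]), 'grip_width': 0.0853728828058891}
```

View pics/s3.png

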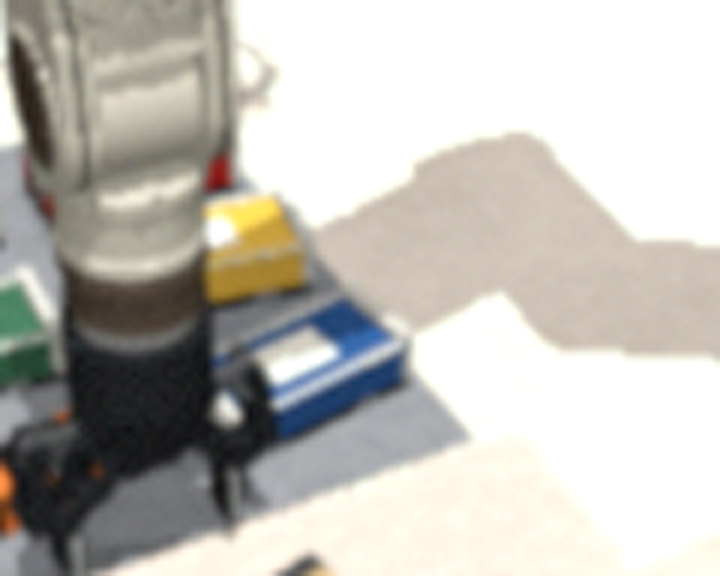

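```bash
python3 - <<'E'
from h import *
c=bot.camera("scene");T=c["world_to_cam"];K=c["intrinsics"]
print("target 248.7 188.3 / 221.5 195")
for x in(.515,.612):
  for z in (-.016,0,.01,.02,.03):
    p=K@(T@[x,-.044,z,1])[:3]; print(x,z,(p[:2]/p[2]).round(1))
E
```

```text
target 248.7 188.3 / 221.5 195
0.515 -0.016 [248.7 192.3]
0.515 0 [248.6 189. ]
0.515 0.01 [248.6 186.9]
0.515 0.02 [248.5 184.7]
0.515 0.03 [248.5 182.6]
0.612 -0.016 [222.5 202.5]
0.612 0 [222.1 199.1]
0.612 0.01 [221.9 197. ]
0.612 0.02 [221.7 194.9]
0.612 0.03 [221.5 192.7]
```

Emit:
play_rows(
  motion=[
    {"fingers": -1,"translation": [0.0,-1.5,0],"roll": 0},
    {"fingers": -1,"translation": [0.0,-3,0],"roll": 0},
    {"fingers": -1,"translation": [0.0,-3.8,0],"roll": 0},
    {"fingers": -1,"translation": [0.1,-4.6,0],"roll": 0},
    {"fingers": -1,"translation": [0.1,-5.4,0],"roll": 0},
    {"fingers": -1,"translation": [0.2,-6.2,0],"roll": 0},
    {"fingers": -1,"translation": [0.2,-7.0,0],"roll": 0},
    {"fingers": -1,"translation": [0.3,-7.8,0],"roll": 0},
    {"fingers": -1,"translation": [0.4,-8.6,0],"roll": 0},
  ],
)

```text
clock: 8.43
eef_pos: [0.5669, 0.0424, -0.0156]
tool_rot: [1.0, 0.013, 0.0, 0.0]
ft_force: [-0.5, -0.9, 1.1]
grip_width: 0.0852
```

```bash
python3 - <<'E'
from h import *
crop("top",90,115,180,110,4.4,"bay4.png")
a=cv2.imread("pics/bay3.png").astype(int);b=cv2.imread("pics/bay4.png").astype(int)
for r in (180,220,260,300):
    print(r,[np.where(i[r,320:520].sum(1)<330)[0][:1]+320 for i in(a,b)])
E
```

```text
180 [array([467]), array([465])]
220 [array([477]), array([476])]
260 [array([486]), array([486])]
300 [array([495]), array([496])]
```

View pics/bay4.png

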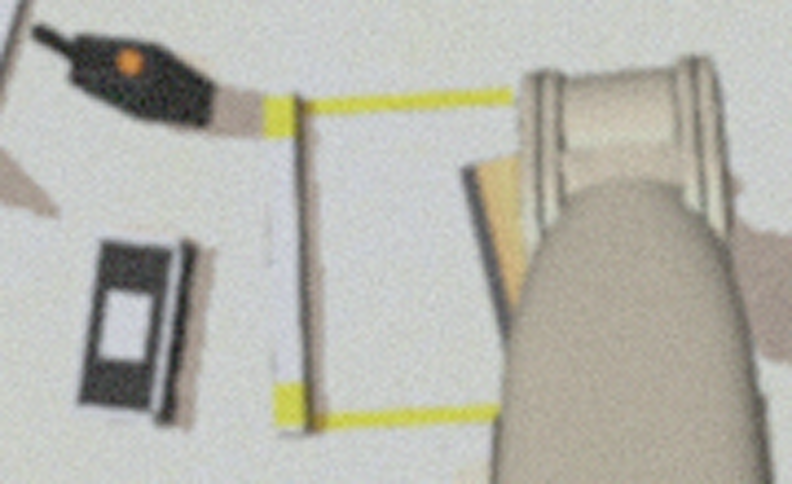

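Emit:
play_rows(
  motion=[
    {"fingers": -1,"translation": [0,0,-3],"roll": 0},
    {"fingers": -1,"translation": [-0.4,4,-3],"roll": 0},
    {"fingers": -1,"translation": [-0.5,8,-3],"roll": 0},
    {"fingers": -1,"translation": [-0.5,8.5,-3],"roll": 0},
    {"fingers": -1,"translation": [-0.5,8.5,0],"roll": 0},
    {"fingers": -1,"translation": [-0.5,8.5,0.3],"roll": 0},
    {"fingers": -1,"translation": [-0.5,8.5,0.6],"roll": 0},
    {"fingers": -1,"translation": [-0.5,8.5,0.8],"roll": 0},
    {"fingers": -1,"translation": [-0.5,8.5,0.9],"roll": 0},
    {"fingers": -1,"translation": [-0.5,8.5,1.0],"roll": 0},
    {"fingers": -1,"translation": [-0.5,8.5,1.0],"roll": 0},
  ],
)

```text
clock: 9.4
eef_pos: [0.5646, -0.0428, -0.0251]
tool_rot: [1.0, 0.014, 0.0, 0.0]
ft_force: [0.2, 0.5, 0.2]
grip_width: 0.0855
```

```bash
python3 - <<'E'
from h import *
crop("wrist",0,0,512,384,1.5,"w2.png",1)
o=bot.get_obs();print(o["eef_pos"],o["ft_force"])
E
```

```text
[ 0.56456183 -0.04290986 -0.02509753] [-0.70249771  0.08241607  0.02769798]
```

View pics/w2.png

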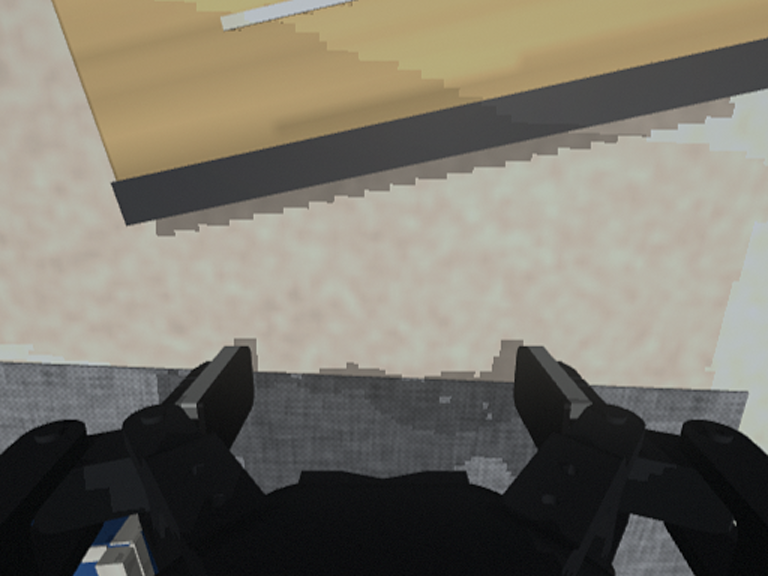

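Emit:
play_rows(
  motion=[
    {"fingers": -1,"translation": [0,-1.5,0.3],"roll": 0},
    {"fingers": -1,"translation": [0.0,-3,0.4],"roll": 0},
    {"fingers": -1,"translation": [0.0,-3.8,0.4],"roll": 0},
    {"fingers": -1,"translation": [0.1,-4.6,0.4],"roll": 0},
    {"fingers": -1,"translation": [0.1,-5.4,0.4],"roll": 0},
    {"fingers": -1,"translation": [0.2,-6.2,0.4],"roll": 0},
    {"fingers": -1,"translation": [0.2,-7.0,0.4],"roll": 0},
    {"fingers": -1,"translation": [0.3,-7.8,0.4],"roll": 0},
    {"fingers": -1,"translation": [0.4,-8.6,0.4],"roll": 0},
  ],
)

```text
clock: 10.2
eef_pos: [0.564, 0.0402, -0.0296]
tool_rot: [1.0, 0.013, -0.002, 0.003]
ft_force: [-2.8, -8.3, 3.6]
grip_width: 0.0856
```

```bash
python3 - <<'E'
from h import *
crop("top",90,115,180,110,4.4,"bay5.png")
a=cv2.imread("pics/bay3.png").astype(int);b=cv2.imread("pics/bay5.png").astype(int)
for r in (140,160,180,220,260,300,340,380):
    print(r,[np.where(i[r,335:520].sum(1)<330)[0][:1]+335 for i in(a,b)])
go(.572,.142,-.029,1.5)
E
```

```text
140 [array([], dtype=int64), array([433])]
160 [array([], dtype=int64), array([435])]
180 [array([467]), array([437])]
220 [array([477]), array([441])]
260 [array([486]), array([446])]
300 [array([495]), array([448])]
340 [array([], dtype=int64), array([452])]
380 [array([], dtype=int64), array([456])]
shift [ 1.03 -9.95 -0.09] roll 0.1 cur yaw 1.6 pos [ 0.5644  0.0423 -0.0296] j6 1.62 t 10.25
```

Emit:
play_rows(
  motion=[
    {"fingers": -1,"translation": [0.1,-0.8,0],"roll": 0},
    {"fingers": -1,"translation": [0.2,-1.6,0],"roll": 0},
    {"fingers": -1,"translation": [0.3,-2.4,0],"roll": 0},
    {"fingers": -1,"translation": [0.4,-3.2,0],"roll": 0},
    {"fingers": -1,"translation": [0.5,-4.0,0],"roll": 0},
    {"fingers": -1,"translation": [0.6,-4.8,0],"roll": 0},
    {"fingers": -1,"translation": [0.7,-5.6,0],"roll": 0},
    {"fingers": -1,"translation": [0.8,-6.4,0],"roll": 0},
    {"fingers": -1,"translation": [0.9,-7.2,0],"roll": 0},
    {"fingers": -1,"translation": [0.9,-8.0,0],"roll": 0},
    {"fingers": -1,"translation": [0.9,-8.4,0],"roll": 0},
    {"fingers": -1,"translation": [0.9,-8.4,0],"roll": 0},
  ],
)

```text
clock: 11.25
eef_pos: [0.5726, 0.1267, -0.0298]
tool_rot: [1.0, 0.013, 0.0, 0.001]
ft_force: [-0.5, -3.1, -0.8]
grip_width: 0.0856
```

```bash
python3 - <<'E'
from h import *
crop("top",90,115,180,110,4.4,"bay6.png")
b=cv2.imread("pics/bay6.png").astype(int)
for r in (140,180,220,260,300,340,380,400):
    print(r,np.where(b[r,295:420].sum(1)<330)[0]+295)
go(.572,.142,-.029,1.5)
E
```

```text
140 [297 298 299 300 301 302 303 304 324 325 326 327 328 329 330 331 332]
180 [299 300 301 302 303 324 325 326 327 328 329 330 331 332 333]
220 [302 303 325 326 327 328 329 330 331 332 333 334]
260 [302 303 304 305 306 327 328 329 330 331 332 333 334 335]
300 [303 304 305 306 307 326 327 328 329 330 331 332 333 334 335 336 337]
340 [305 306 307 308 327 328 329 330 331 332 333 334 335 336 337]
380 [306 307 308 309 310 311]
400 [304 305 306 307 308 309 310 311 312 313]
shift [-0.02 -1.53 -0.08] roll 0.0 cur yaw 1.5 pos [ 0.5726  0.1267 -0.0298] j6 1.76 t 11.3
```

Emit:
play_rows(
  motion=[
    {"fingers": -1,"translation": [0,-0.5,0],"roll": 0},
    {"fingers": -1,"translation": [0,-1.0,0],"roll": 0},
    {"fingers": -1,"translation": [0,-1.3,0],"roll": 0},
    {"fingers": -1,"translation": [0,-1.5,0],"roll": 0},
    {"fingers": -1,"translation": [0,-1.6,0],"roll": 0},
    {"fingers": -1,"translation": [0,-1.7,0],"roll": 0},
  ],
)

```text
clock: 11.8
eef_pos: [0.5721, 0.1407, -0.0297]
tool_rot: [1.0, 0.013, 0.0, 0.003]
ft_force: [0.8, -12.9, 1.0]
grip_width: 0.0855
```

Emit:
play_rows(
  motion=[
    {"fingers": -1,"translation": [0,-0.1,0],"roll": 0},
    {"fingers": -1,"translation": [0,-0.2,0],"roll": 0},
    {"fingers": -1,"translation": [0,-0.3,0],"roll": 0},
    {"fingers": -1,"translation": [0,-0.3,0],"roll": 0},
  ],
)

```text
clock: 12.13
eef_pos: [0.5722, 0.1405, -0.0297]
tool_rot: [1.0, 0.012, 0.0, 0.006]
ft_force: [0.3, -19.9, 2.0]
grip_width: 0.0853
```

Emit:
play_rows(
  motion=[
    {"fingers": -1,"translation": [0,1,0],"roll": 0},
    {"fingers": -1,"translation": [0,2,0],"roll": 0},
    {"fingers": -1,"translation": [0,4,-4],"roll": -7},
    {"fingers": -1,"translation": [0,8,-8],"roll": -14},
    {"fingers": -1,"translation": [0,11,-10],"roll": -21},
    {"fingers": -1,"translation": [0,14,-10],"roll": -28},
    {"fingers": -1,"translation": [0,18,-10],"roll": -35},
    {"fingers": -1,"translation": [0,22,-10],"roll": -42},
    {"fingers": -1,"translation": [0,26,-10],"roll": -49},
    {"fingers": -1,"translation": [0,26,-10],"roll": -56},
    {"fingers": -1,"translation": [0,26,-10],"roll": -63},
    {"fingers": -1,"translation": [0,26,-10],"roll": -70},
    {"fingers": -1,"translation": [0,26,-10],"roll": -77},
    {"fingers": -1,"translation": [0,26,-10],"roll": -84},
    {"fingers": -1,"translation": [0,26,-10],"roll": -90},
    {"fingers": -1,"translation": [0,26,-10],"roll": -90},
  ],
)

```text
clock: 13.47
eef_pos: [0.5793, -0.1125, 0.0706]
tool_rot: [0.697, 0.717, 0.001, -0.0]
ft_force: [0.1, 0.7, -1.1]
grip_width: 0.0853
```

```bash
python3 - <<'E'
from h import *
crop("top",150,125,130,100,6,"bay7.png")
go(.4293,-.1250,.03,97.5)
E
```

```text
shift [ -0.88 -15.03   4.04] roll -6.1 cur yaw 91.4 pos [ 0.5793 -0.1125  0.0706] j6 -0.22 t 13.5167
```

View pics/bay7.png

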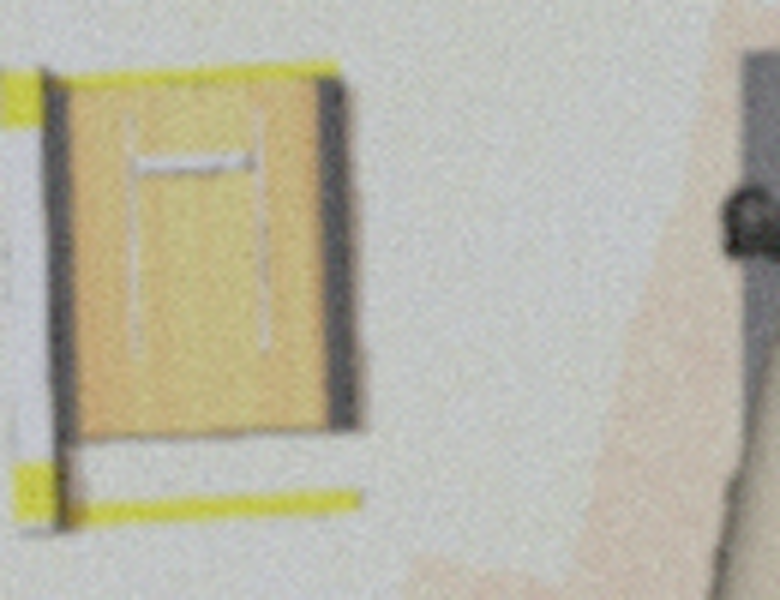

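```bash
python3 - <<'E'
from h import *
B="bay7.png"
print("tape",w(B,[(75,86),(340,77),(75,502),(360,492)],0).round(4))
print("skid",w(B,[(72,86),(345,78),(358,430),(78,440)],.02).round(4))
l=w(B,[(130,162),(255,160)],.026);print("lip",l.round(4),l.mean(0))
print("lines far",w(B,[(129,118),(257,108),(137,355),(265,350)],.02).round(4))
E
```

```text
tape [[0.6803 0.2972]
 [0.6819 0.1583]
 [0.4631 0.2974]
 [0.4655 0.15  ]]
skid [[0.6761 0.2935]
 [0.6771 0.1528]
 [0.4962 0.1479]
 [0.4939 0.2906]]
lip [[0.635  0.2623]
 [0.6346 0.1983]] [0.63479345 0.23030257]
lines far [[0.6589 0.2641]
 [0.6626 0.1982]
 [0.5367 0.2604]
 [0.5379 0.195 ]]
```

```bash
python3 - <<'E'
from h import *
go(.658,.229,.015,91.5)
E
```

```text
shift [33.94  8.71  5.6 ] roll -0.1 cur yaw 91.4 pos [ 0.5793 -0.1125  0.0706] j6 -0.22 t 13.5167
```

Emit:
play_rows(
  motion=[
    {"fingers": 1,"translation": [33.9,8.7,0],"roll": 0},
    {"fingers": 1,"translation": [33.9,8.7,0],"roll": 0},
    {"fingers": 1,"translation": [33.9,8.7,0],"roll": 0},
    {"fingers": 1,"translation": [33.9,8.7,0],"roll": 0},
    {"fingers": 1,"translation": [33.9,8.7,0],"roll": 0},
    {"fingers": 1,"translation": [33.9,8.7,0],"roll": 0},
    {"fingers": 1,"translation": [33.9,8.7,0],"roll": 0},
    {"fingers": 1,"translation": [33.9,8.7,0],"roll": 0},
    {"fingers": 1,"translation": [33.9,8.7,0],"roll": 0},
    {"fingers": 1,"translation": [33.9,8.7,0],"roll": 0},
    {"fingers": 1,"translation": [33.9,8.7,3],"roll": 0},
    {"fingers": 1,"translation": [33.9,8.7,4.5],"roll": 0},
    {"fingers": 1,"translation": [33.9,8.7,5],"roll": 0},
    {"fingers": 1,"translation": [33.9,8.7,5.4],"roll": 0},
    {"fingers": 1,"translation": [33.9,8.7,5.6],"roll": 0},
    {"fingers": 1,"translation": [33.9,8.7,5.6],"roll": 0},
  ],
)

```text
clock: 14.85
eef_pos: [0.6575, 0.2278, 0.015]
tool_rot: [0.698, 0.716, 0.001, 0.0]
ft_force: [-0.5, -0.3, -0.2]
grip_width: 0.0002
```

Emit:
play_rows(
  motion=[
    {"fingers": 1,"translation": [0,0,0.3],"roll": 0},
    {"fingers": 1,"translation": [0,0,0.6],"roll": 0},
    {"fingers": 1,"translation": [0,0,0.9],"roll": 0},
    {"fingers": 1,"translation": [0,0,1.2],"roll": 0},
    {"fingers": 1,"translation": [0,0,1.4],"roll": 0},
    {"fingers": 1,"translation": [0,0,1.4],"roll": 0},
    {"fingers": 1,"translation": [0,0,1.4],"roll": 0},
  ],
)

```text
clock: 15.43
eef_pos: [0.6567, 0.2283, 0.0]
tool_rot: [0.698, 0.716, -0.0, -0.0]
ft_force: [0.5, -0.1, -0.7]
grip_width: 0.0002
```

Emit:
play_rows(
  motion=[
    {"fingers": 1,"translation": [0,0,0.3],"roll": 0},
    {"fingers": 1,"translation": [0,0,0.5],"roll": 0},
    {"fingers": 1,"translation": [0,0,0.7],"roll": 0},
    {"fingers": 1,"translation": [0,0,0.7],"roll": 0},
    {"fingers": 1,"translation": [0,0,0.7],"roll": 0},
  ],
)

```text
clock: 15.85
eef_pos: [0.6576, 0.2286, -0.0024]
tool_rot: [0.698, 0.716, 0.001, 0.001]
ft_force: [-6.3, -2.5, 17.5]
grip_width: 0.0
```

Emit:
play_rows(
  motion=[
    {"fingers": 1,"translation": [0,0,-0.55],"roll": 0},
    {"fingers": 1,"translation": [0,0,-0.55],"roll": 0},
    {"fingers": 1,"translation": [0,-0.5,-0.55],"roll": 0},
    {"fingers": 1,"translation": [0,-0.8,-0.55],"roll": 0},
    {"fingers": 1,"translation": [0,-1.1,-0.55],"roll": 0},
    {"fingers": 1,"translation": [0,-1.4,-0.55],"roll": 0},
    {"fingers": 1,"translation": [0,-1.7,-0.55],"roll": 0},
    {"fingers": 1,"translation": [0,-1.9,-0.55],"roll": 0},
    {"fingers": 1,"translation": [0,-2.1,-0.55],"roll": 0},
    {"fingers": 1,"translation": [0,-2.1,-0.55],"roll": 0},
  ],
)

```text
clock: 16.68
eef_pos: [0.6378, 0.2278, -0.001]
tool_rot: [0.698, 0.716, 0.002, 0.001]
ft_force: [5.6, -0.0, 0.3]
grip_width: 0.0001
```

Emit:
play_rows(
  motion=[
    {"fingers": 1,"translation": [0,0.3,-0.1],"roll": 0},
    {"fingers": -0.5,"translation": [0,0.3,-4],"roll": 0},
    {"fingers": -1,"translation": [-4,-2,-7],"roll": -1},
    {"fingers": -1,"translation": [-8,-4,-7],"roll": -2},
    {"fingers": -1,"translation": [-12,-8,-7],"roll": -3},
    {"fingers": -1,"translation": [-16,-10,-7],"roll": -4},
    {"fingers": -1,"translation": [-20,-12,-7],"roll": -6},
    {"fingers": -1,"translation": [-24,-15,-7],"roll": -6},
    {"fingers": -1,"translation": [-28,-18,-7],"roll": -6},
    {"fingers": -1,"translation": [-32,-20,-7],"roll": -6},
    {"fingers": -1,"translation": [-34.5,-20,-7],"roll": -6},
    {"fingers": -1,"translation": [-34.5,-20,-7],"roll": -6},
  ],
)

```text
clock: 17.68
eef_pos: [0.4423, -0.1238, 0.0683]
tool_rot: [0.659, 0.752, -0.001, -0.001]
ft_force: [0.6, -0.0, 0.5]
grip_width: 0.0854
```

```bash
cat >> h.py <<'E'
ZB=.036  # reported z is ZB below the real TCP
def gor(x,y,z,yaw): go(x,y,z-ZB,yaw)
def detect():
    """skid lip & colours from top camera, numbers only"""
    c=bot.camera("top");K,T=c["intrinsics"],c["world_to_cam"];return c["pixels"],K,T
E
python3 - <<'E'
from h import *
crop("top",150,125,130,100,6,"bay8.png")
b=cv2.imread("pics/bay8.png").astype(int); a=cv2.imread("pics/bay7.png").astype(int)
# skid silver lip: rows profile, and far/near edges along columns
for n,i in(("old",a),("new",b)):
    sat=cv2.GaussianBlur((i.max(2)-i.min(2)).astype(np.float32),(9,9),0)
    print(n,"lip rows",[int(np.argmin(sat[120:300,u]))+120 for u in(160,180,200,220,240)],
      "near edge",[int(np.where(sat[380:490,u]>60)[0][sat[380:490,u][np.where(sat[380:490,u]>60)[0]].size*0-0].max() if 0 else 380+np.argmin(np.diff(sat[380:490,u]))) for u in(100,160,200,240,300)])
    g=i.sum(2); print("dark edge", [ (r,(np.where(g[r,30:110]<330)[0]+30)[[0,-1]].tolist(), (np.where(g[r,290:380]<330)[0]+290)[[0,-1]].tolist()) for r in(180,280,380)])
gor(.4293,-.1255,.1,97.5)
E
```

```text
old lip rows [163, 164, 167, 159, 159] near edge [433, 435, 435, 433, 429]
dark edge [(180, [47, 69], [322, 347]), (280, [51, 68], [325, 349]), (380, [52, 72], [328, 354])]
new lip rows [193, 193, 192, 191, 197] near edge [471, 467, 466, 465, 460]
dark edge [(180, [47, 67], [325, 348]), (280, [50, 71], [326, 351]), (380, [52, 74], [329, 354])]
shift [ 0.47 -1.07  0.43] roll -0.3 cur yaw 97.2 pos [ 0.4405 -0.1288  0.0683] j6 -0.41 t 17.7333
```

Emit:
play_rows(
  motion=[
    {"fingers": -1,"translation": [0.4,-1.1,0.4],"roll": 0},
    {"fingers": -1,"translation": [0.4,-1.1,2],"roll": 0},
    {"fingers": -1,"translation": [0.4,-1.1,4],"roll": 0},
    {"fingers": -1,"translation": [0.4,-1.1,6],"roll": 0},
    {"fingers": -1,"translation": [0.4,-1.1,7.5],"roll": 0},
    {"fingers": -1,"translation": [0.4,-1.1,8.5],"roll": 0},
    {"fingers": -1,"translation": [0.4,-1.1,8.8],"roll": 0},
    {"fingers": -1,"translation": [0.4,-1.1,8.8],"roll": 0},
    {"fingers": -1,"translation": [0.4,-1.1,8.8],"roll": 0},
  ],
)

```text
clock: 18.48
eef_pos: [0.4336, -0.1197, -0.0191]
tool_rot: [0.659, 0.752, -0.0, -0.0]
ft_force: [0.6, -1.1, -0.3]
grip_width: 0.0856
```

```bash
python3 - <<'E'
from h import *
gor(.4293,-.1255,.016,97.5)
crop("wrist",0,0,512,384,1.5,"w3.png",1)
E
```

```text
shift [-0.52 -0.5   0.09] roll 0.0 cur yaw 97.5 pos [ 0.4336 -0.1197 -0.0191] j6 -0.4 t 18.4833
```

View pics/w3.png

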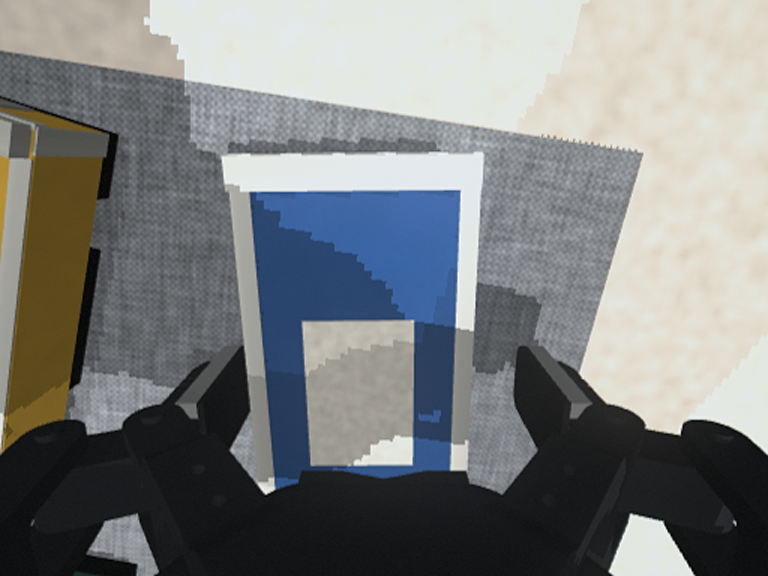

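```bash
python3 - <<'E'
from h import *
W="w3.png"
print(w(W,[(223,157),(483,154)],.042), w(W,[(302,321),(414,320),(413,466),(309,466)],.036).mean(0))
E
```

```text
[[ 0.37196054 -0.16458747]
 [ 0.36358901 -0.10604782]] [ 0.43192768 -0.12658012]
```

Emit:
play_rows(
  motion=[
    {"fingers": -1,"translation": [-0.4,-0.2,0.1],"roll": 0},
    {"fingers": -1,"translation": [-0.65,-0.25,0.1],"roll": 0},
    {"fingers": -1,"translation": [-0.65,-0.25,0.1],"roll": 0},
    {"fingers": 1,"translation": [-0.65,-0.25,0.1],"roll": 0},
    {"fingers": 1,"translation": [-0.65,-0.25,0.1],"roll": 0},
    {"fingers": 1,"translation": [-0.65,-0.25,0.1],"roll": 0},
    {"fingers": 1,"translation": [-0.65,-0.25,0.1],"roll": 0},
    {"fingers": 1,"translation": [-0.65,-0.25,0.1],"roll": 0},
    {"fingers": 1,"translation": [-0.65,-0.25,0.1],"roll": 0},
    {"fingers": 1,"translation": [-0.65,-0.25,-1],"roll": 0},
    {"fingers": 1,"translation": [-0.65,-0.25,-4],"roll": 0},
    {"fingers": 1,"translation": [-0.65,-0.25,-8],"roll": 0},
    {"fingers": 1,"translation": [-0.65,-0.25,-8],"roll": 0},
  ],
)

```text
clock: 19.62
eef_pos: [0.4362, -0.1279, 0.0663]
tool_rot: [0.659, 0.752, 0.002, 0.004]
ft_force: [2.1, -1.6, -2.9]
grip_width: 0.0611
```

```bash
python3 - <<'E'
from h import *
print(bot.get_obs()["ft_force"])
# first case target: skid centre (.574,.228) yaw 1.5, +13
gor(.587,.228,.115,91.5)
E
```

```text
[ 2.11666583 -1.64228653 -2.87089606]
shift [33.3  19.63 -1.23] roll 6.0 cur yaw 97.5 pos [ 0.4362 -0.1279  0.0663] j6 -0.42 t 19.6167
```

Emit:
play_rows(
  motion=[
    {"fingers": 1,"translation": [4,2,-1],"roll": 1},
    {"fingers": 1,"translation": [7.3,4.3,-1.2],"roll": 2},
    {"fingers": 1,"translation": [10.7,6.4,-1.2],"roll": 3},
    {"fingers": 1,"translation": [14.2,8.4,-1.2],"roll": 4},
    {"fingers": 1,"translation": [17.7,10.4,-1.2],"roll": 5},
    {"fingers": 1,"translation": [21.2,12.5,-1.2],"roll": 6},
    {"fingers": 1,"translation": [24.6,14.5,-1.2],"roll": 6},
    {"fingers": 1,"translation": [28,16.5,-1.2],"roll": 6},
    {"fingers": 1,"translation": [31,18.3,-1.2],"roll": 6},
    {"fingers": 1,"translation": [33,19.4,-1.2],"roll": 6},
    {"fingers": 1,"translation": [33.3,19.6,-1.2],"roll": 6},
    {"fingers": 1,"translation": [33.3,19.6,-1.2],"roll": 6},
    {"fingers": 1,"translation": [33.3,19.6,-1.2],"roll": 6},
    {"fingers": 1,"translation": [33.3,19.6,-1.2],"roll": 6},
  ],
)

```text
clock: 20.78
eef_pos: [0.5816, 0.2276, 0.0718]
tool_rot: [0.698, 0.716, -0.001, -0.0]
ft_force: [0.7, -0.8, -3.6]
grip_width: 0.0607
```

```bash
python3 - <<'E'
from h import *
gor(.587,.228,.115,91.5); print(bot.get_obs()["grip_width"])
crop("wrist",0,0,512,384,1.5,"w4.png",1)
E
```

```text
shift [ 0.03  0.54 -0.72] roll -0.0 cur yaw 91.5 pos [0.5816 0.2276 0.0718] j6 0.35 t 20.7833
0.06073253982537283
```

View pics/w4.png

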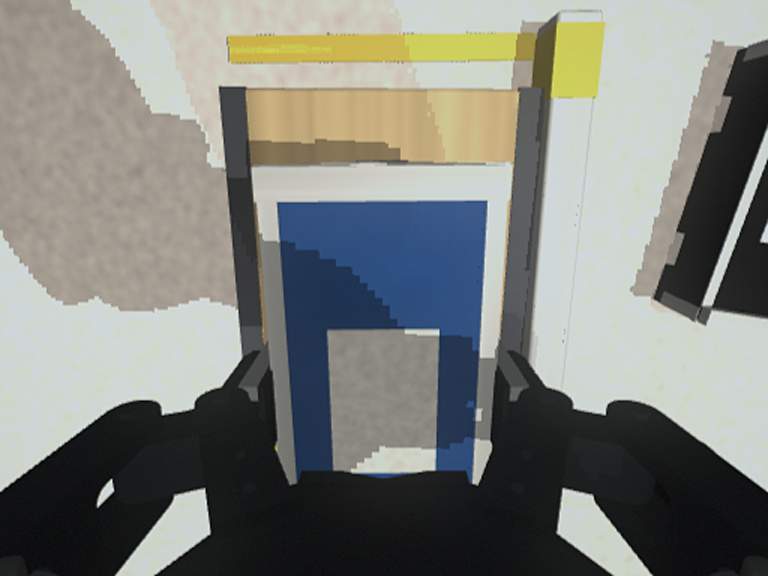

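```bash
python3 - <<'E'
from h import *
W="w4.png"
s=w(W,[(220,88),(541,88)],.02);print("skid near edge",s,s.mean(0),"len",np.linalg.norm(s[0]-s[1]))
print("yaw",np.degrees(np.arctan2(*(s[1]-s[0])[::-1]))-90, "centre",s.mean(0)+np.array([.09,.09*.026]))
print("tape",w(W,[(228,62),(533,60)],0))
for z in(.132,.136):
    e=w(W,[(252,166),(512,163)],z);print(z,"case end",e,np.linalg.norm(e[0]-e[1]),"centre x",e.mean(0)[0]+.065,e.mean(0)[1]+.065*.026)
E
```

```text
skid near edge [[0.48490868 0.15014219]
 [0.48128249 0.29732825]] [0.48309558 0.22373522] len 0.14723072141065033
yaw 1.4112973104969342 centre [0.57309558 0.22607522]
tape [[0.47000875 0.14791646]
 [0.46541161 0.2984441 ]]
0.132 case end [[0.51754236 0.19574451]
 [0.51537776 0.25575072]] 0.0600452334809867 centre x 0.5814600629726379 0.22743761432009954
0.136 case end [[0.51748134 0.19691396]
 [0.5153997  0.2546204 ]] 0.05774397749419582 centre x 0.5814405209118192 0.22745718072597818
```

Emit:
play_rows(
  motion=[
    {"fingers": 1,"translation": [0,0.45,1.5],"roll": 0},
    {"fingers": 1,"translation": [0,0.45,3],"roll": 0},
    {"fingers": 1,"translation": [0,0.45,4.5],"roll": 0},
    {"fingers": 1,"translation": [0,0.45,5.5],"roll": 0},
    {"fingers": 1,"translation": [0,0.45,6.2],"roll": 0},
    {"fingers": 1,"translation": [0,0.45,6.6],"roll": 0},
    {"fingers": 1,"translation": [0,0.45,6.8],"roll": 0},
    {"fingers": 1,"translation": [0,0.45,6.8],"roll": 0},
    {"fingers": 1,"translation": [0,0.45,6.8],"roll": 0},
  ],
)

```text
clock: 21.58
eef_pos: [0.5878, 0.2293, 0.0055]
tool_rot: [0.698, 0.716, 0.001, 0.0]
ft_force: [-0.1, 0.6, -3.9]
grip_width: 0.0615
```

Emit:
play_rows(
  motion=[
    {"fingers": 1,"translation": [-0.1,-0.1,0.1],"roll": 0},
    {"fingers": 1,"translation": [-0.1,-0.1,0.3],"roll": 0},
    {"fingers": 1,"translation": [-0.1,-0.1,0.5],"roll": 0},
    {"fingers": 1,"translation": [-0.1,-0.1,0.7],"roll": 0},
    {"fingers": 1,"translation": [-0.1,-0.1,0.7],"roll": 0},
    {"fingers": 1,"translation": [-0.1,-0.1,0.7],"roll": 0},
  ],
)

```text
clock: 22.08
eef_pos: [0.5867, 0.2283, 0.0005]
tool_rot: [0.698, 0.716, 0.001, 0.0]
ft_force: [-4.6, -0.6, 9.3]
grip_width: 0.0606
```

Emit:
play_rows(
  motion=[
    {"fingers": -1,"translation": [0,0,0],"roll": 0},
    {"fingers": -1,"translation": [0,0,0],"roll": 0},
    {"fingers": -1,"translation": [0,0,0],"roll": 0},
    {"fingers": -1,"translation": [0,0,-0.5],"roll": 0},
    {"fingers": -1,"translation": [0,0,-2],"roll": 0},
    {"fingers": -1,"translation": [0,0,-5],"roll": 0},
    {"fingers": -1,"translation": [0,0,-7.5],"roll": 0},
    {"fingers": -1,"translation": [0,0,-7.5],"roll": 0},
    {"fingers": -1,"translation": [0,0,-7.5],"roll": 0},
  ],
)

```text
clock: 22.83
eef_pos: [0.5882, 0.2289, 0.0753]
tool_rot: [0.698, 0.716, 0.002, 0.001]
ft_force: [0.2, 0.1, -0.3]
grip_width: 0.0853
```

```bash
cat >> h.py <<'E'
def edges(c0=235,c1=275):
    """wrist image: strongest row transitions down the middle columns"""
    p=bot.camera("wrist")["pixels"].astype(float)[:,c0:c1].mean(1)
    d=np.abs(p[3:]-p[:-3]).sum(1); r=[i for i in range(2,len(d)-2) if d[i]==d[i-2:i+3].max() and d[i]>60]
    print("edge rows",[(i+1,int(d[i]),p[i+5].astype(int).tolist()) for i in r if i<330])
E
python3 - <<'E'
from h import *
c=bot.camera("wrist");np.savez("pics/b1.npz",K=c["intrinsics"],T=c["world_to_cam"],o=[0,0,1])
import shutil
im=c["pixels"];cv2.imwrite("pics/w5.png",im[:,:,::-1]);shutil.copy("pics/b1.npz","pics/w5.png.npz")
edges()
hsv=cv2.cvtColor(im,cv2.COLOR_RGB2HSV); m=((hsv[:,:,0]>100)&(hsv[:,:,0]<125)&(hsv[:,:,1]>120)&(hsv[:,:,2]>40)).astype(np.uint8)
cn=max(cv2.findContours(m,cv2.RETR_EXTERNAL,cv2.CHAIN_APPROX_SIMPLE)[0],key=cv2.contourArea)
q=cn[:,0]; s=q.sum(1);d=q[:,0]-q[:,1]
tl,tr=q[s.argmin()],q[d.argmax()];print(tl,tr)
print("blue deck near corners",w("w5.png",[tl,tr],.056))
gor(.430,-.253,.106,80.7)
E
```

```text
edge rows [(14, 113, [184, 169, 73]), (33, 145, [186, 182, 169]), (49, 155, [175, 153, 110]), (102, 132, [111, 97, 72]), (108, 236, [184, 184, 177]), (122, 332, [51, 76, 118]), (176, 216, [126, 123, 116]), (219, 123, [185, 188, 177]), (241, 337, [47, 72, 112]), (284, 77, [77, 78, 75]), (290, 269, [165, 166, 159]), (316, 343, [30, 30, 30])]
[213 121] [295 121]
blue deck near corners [[0.53101705 0.2013944 ]
 [0.52970886 0.25180877]]
shift [-47.67 -16.86   0.26] roll 10.8 cur yaw 91.5 pos [0.5858 0.228  0.0723] j6 0.34 t 22.9333
```

Emit:
play_rows(
  motion=[
    {"fingers": -1,"translation": [-47.7,-16.9,0],"roll": 10.8},
    {"fingers": -1,"translation": [-47.7,-16.9,0],"roll": 10.8},
    {"fingers": -1,"translation": [-47.7,-16.9,0],"roll": 10.8},
    {"fingers": -1,"translation": [-47.7,-16.9,0],"roll": 10.8},
    {"fingers": -1,"translation": [-47.7,-16.9,0],"roll": 10.8},
    {"fingers": -1,"translation": [-47.7,-16.9,0],"roll": 10.8},
    {"fingers": -1,"translation": [-47.7,-16.9,0],"roll": 10.8},
    {"fingers": -1,"translation": [-47.7,-16.9,0],"roll": 10.8},
    {"fingers": -1,"translation": [-47.7,-16.9,0],"roll": 10.8},
    {"fingers": -1,"translation": [-47.7,-16.9,0],"roll": 10.8},
    {"fingers": -1,"translation": [-47.7,-16.9,0],"roll": 10.8},
    {"fingers": -1,"translation": [-47.7,-16.9,0],"roll": 10.8},
    {"fingers": -1,"translation": [-47.7,-16.9,0],"roll": 10.8},
    {"fingers": -1,"translation": [-47.7,-16.9,1],"roll": 10.8},
    {"fingers": -1,"translation": [-47.7,-16.9,1],"roll": 10.8},
    {"fingers": -1,"translation": [-47.7,-16.9,1],"roll": 10.8},
    {"fingers": -1,"translation": [-47.7,-16.9,1],"roll": 10.8},
  ],
)

```text
clock: 24.35
eef_pos: [0.4299, -0.2513, 0.0619]
tool_rot: [0.761, 0.649, -0.0, -0.001]
ft_force: [-0.1, -0.4, 0.4]
grip_width: 0.0854
```

```bash
cat >> h.py <<'E'
HUE={"blue":(100,125),"yellow":(20,35),"green":(45,90),"red":(0,8)}
def deck(col,z=.036,show=True):
    """wrist image: pose of a case seen from above: inner deck corners at the visible (near-x) end"""
    c=bot.camera("wrist");im=c["pixels"];np.savez("pics/d.png.npz",K=c["intrinsics"],T=c["world_to_cam"],o=[0,0,1])
    hsv=cv2.cvtColor(im,cv2.COLOR_RGB2HSV);H,S,V=cv2.split(hsv)
    if col in HUE: a,b=HUE[col]; m=(H>=a)&(H<=b)&(S>110)&(V>30)
    elif col=="black": m=(V<60)
    m=m.astype(np.uint8); m[300:]=0; m[:,:140]=0; m[:,370:]=0
    cn=max(cv2.findContours(m,cv2.RETR_EXTERNAL,cv2.CHAIN_APPROX_SIMPLE)[0],key=cv2.contourArea)
    q=cn[:,0];s=q.sum(1);d=q[:,0]-q[:,1];tl,tr=q[s.argmin()],q[d.argmax()]
    e=w("d.png",[tl,tr],z);v=e[1]-e[0];yaw=np.degrees(np.arctan2(v[1],v[0]))-90
    ax=np.array([v[1],-v[0]])/np.linalg.norm(v);ctr=e.mean(0)+.057*ax
    print(col,tl,tr,"width",np.linalg.norm(v).round(4),"yaw",yaw.round(1),"centre",ctr.round(4));return ctr,yaw
E
python3 - <<'E'
from h import *
c,y=deck("yellow"); gor(*c,.016,90+y); gor(.430,-.253,.016,80.7)
E
```

```text
yellow [214 122] [293 124] width 0.0505 yaw -10.6 centre [ 0.4301 -0.2539]
shift [-0.25  0.02  8.24] roll 1.5 cur yaw 80.9 pos [ 0.4303 -0.2515  0.0624] j6 -0.37 t 24.4
shift [-0.16  0.    8.24] roll 0.2 cur yaw 80.9 pos [ 0.4303 -0.2515  0.0624] j6 -0.37 t 24.4
```

Emit:
play_rows(
  motion=[
    {"fingers": -1,"translation": [-0.2,0,2],"roll": 0.6},
    {"fingers": -1,"translation": [-0.2,0,5],"roll": 0.6},
    {"fingers": -1,"translation": [-0.2,0,7],"roll": 0.6},
    {"fingers": -1,"translation": [-0.2,0,8.2],"roll": 0.6},
    {"fingers": -1,"translation": [-0.2,0,8.2],"roll": 0.6},
    {"fingers": -1,"translation": [-0.2,0,8.2],"roll": 0.6},
    {"fingers": 1,"translation": [-0.2,0,8.2],"roll": 0.6},
    {"fingers": 1,"translation": [-0.2,0,8.2],"roll": 0.6},
    {"fingers": 1,"translation": [-0.2,0,8.2],"roll": 0.6},
    {"fingers": 1,"translation": [-0.2,0,8.2],"roll": 0.6},
    {"fingers": 1,"translation": [-0.2,0,8.2],"roll": 0.6},
    {"fingers": 1,"translation": [-0.2,0,8.2],"roll": 0.6},
    {"fingers": 1,"translation": [-0.2,0,6.5],"roll": 0.6},
    {"fingers": 1,"translation": [-0.2,0,3.5],"roll": 0.6},
    {"fingers": 1,"translation": [-0.2,0,0],"roll": 0.6},
    {"fingers": 1,"translation": [-0.2,0,-3.5],"roll": 0.6},
    {"fingers": 1,"translation": [-0.2,0,-4.5],"roll": 0.6},
    {"fingers": 1,"translation": [-0.2,0,-4.5],"roll": 0.6},
  ],
)

```text
clock: 25.9
eef_pos: [0.4321, -0.2568, 0.1114]
tool_rot: [0.765, 0.644, 0.001, 0.004]
ft_force: [-0.2, 0.2, -2.7]
grip_width: 0.0612
```

```bash
python3 - <<'E'
from h import *
o=bot.get_obs(); print(o["ft_force"],o["grip_width"]); deck("yellow",o["eef_pos"][2]+ZB-.016+.036)
gor(.560,.2275,.142,91.5)
E
```

```text
[-0.20850295  0.21444486 -2.68117541] 0.06117573127258133
yellow [187 129] [324 129] width 0.0499 yaw -9.9 centre [ 0.4303 -0.2562]
shift [49.83  4.46  0.23] roll -11.4 cur yaw 80.1 pos [ 0.4305 -0.2558  0.1089] j6 -0.36 t 25.95
```

Emit:
play_rows(
  motion=[
    {"fingers": 1,"translation": [4,0.4,0],"roll": -1},
    {"fingers": 1,"translation": [8,0.7,0],"roll": -2},
    {"fingers": 1,"translation": [12,1.1,0],"roll": -3},
    {"fingers": 1,"translation": [16,1.4,0],"roll": -4},
    {"fingers": 1,"translation": [20,1.8,0],"roll": -5},
    {"fingers": 1,"translation": [24,2.2,0],"roll": -6},
    {"fingers": 1,"translation": [28,2.5,0],"roll": -7},
    {"fingers": 1,"translation": [32,2.9,0],"roll": -8},
    {"fingers": 1,"translation": [36,3.2,0],"roll": -9},
    {"fingers": 1,"translation": [40,3.6,0],"roll": -10},
    {"fingers": 1,"translation": [44,3.9,0],"roll": -11},
    {"fingers": 1,"translation": [47,4.2,0.2],"roll": -11.4},
    {"fingers": 1,"translation": [49,4.5,0.2],"roll": -11.4},
    {"fingers": 1,"translation": [49.8,4.5,0.2],"roll": -11.4},
    {"fingers": 1,"translation": [49.8,4.5,0.2],"roll": -11.4},
    {"fingers": 1,"translation": [49.8,4.5,0.2],"roll": -11.4},
    {"fingers": 1,"translation": [49.8,4.5,0.2],"roll": -11.4},
    {"fingers": 1,"translation": [49.8,4.5,0.2],"roll": -11.4},
  ],
)

```text
clock: 27.45
eef_pos: [0.5589, 0.226, 0.1053]
tool_rot: [0.698, 0.716, -0.001, -0.0]
ft_force: [0.8, -0.6, -2.1]
grip_width: 0.0611
```

```bash
python3 - <<'E'
from h import *
o=bot.get_obs(); print(o["grip_width"]); deck("yellow",o["eef_pos"][2]+ZB-.016+.036)
gor(.560,.2275,.072,91.5)
E
```

```text
0.061068864838796234
yellow [187 129] [325 130] width 0.0506 yaw 1.0 centre [0.5578 0.2259]
shift [0.14 0.09 6.97] roll -0.1 cur yaw 91.4 pos [0.5592 0.2261 0.1057] j6 0.36 t 27.5
```

Emit:
play_rows(
  motion=[
    {"fingers": 1,"translation": [0.15,0.2,1.5],"roll": 0},
    {"fingers": 1,"translation": [0.15,0.2,3.5],"roll": 0},
    {"fingers": 1,"translation": [0.15,0.2,5],"roll": 0},
    {"fingers": 1,"translation": [0.15,0.2,5.8],"roll": 0},
    {"fingers": 1,"translation": [0.15,0.2,6.2],"roll": 0},
    {"fingers": 1,"translation": [0.15,0.2,6.5],"roll": 0},
    {"fingers": 1,"translation": [0.15,0.2,6.7],"roll": 0},
    {"fingers": 1,"translation": [0.15,0.2,6.9],"roll": 0},
    {"fingers": 1,"translation": [0.15,0.2,7.1],"roll": 0},
    {"fingers": 1,"translation": [0.15,0.2,7.3],"roll": 0},
    {"fingers": 1,"translation": [0.15,0.2,7.3],"roll": 0},
    {"fingers": 1,"translation": [0.15,0.2,7.3],"roll": 0},
  ],
)

```text
clock: 28.5
eef_pos: [0.5623, 0.2294, 0.0385]
tool_rot: [0.698, 0.716, 0.002, 0.001]
ft_force: [-8.2, -3.5, 20.7]
grip_width: 0.0609
```

Emit:
play_rows(
  motion=[
    {"fingers": 1,"translation": [0,0,-0.3],"roll": 0},
    {"fingers": -1,"translation": [0,0,-0.3],"roll": 0},
    {"fingers": -1,"translation": [0,0,-0.3],"roll": 0},
    {"fingers": -1,"translation": [0,0,-0.3],"roll": 0},
    {"fingers": -1,"translation": [0,0,-1],"roll": 0},
    {"fingers": -1,"translation": [0,0,-3],"roll": 0},
    {"fingers": -1,"translation": [0,0,-6],"roll": 0},
    {"fingers": -1,"translation": [0,0,-8],"roll": 0},
    {"fingers": -1,"translation": [0,0,-8],"roll": 0},
    {"fingers": -1,"translation": [0,0,-8],"roll": 0},
  ],
)

```text
clock: 29.33
eef_pos: [0.5627, 0.2299, 0.1146]
tool_rot: [0.698, 0.716, 0.002, 0.001]
ft_force: [0.8, 0.0, -0.6]
grip_width: 0.0854
```

```bash
python3 - <<'E'
from h import *
deck("yellow",.092); deck("yellow",.095)
crop("scene",150,90,260,190,3,"s5.png",1.5)
E
```

```text
yellow [215 120] [297 120] width 0.0513 yaw 1.5 centre [0.5614 0.2303]
yellow [216 122] [298 123] width 0.0502 yaw 0.8 centre [0.5615 0.2297]
```

View pics/s5.png

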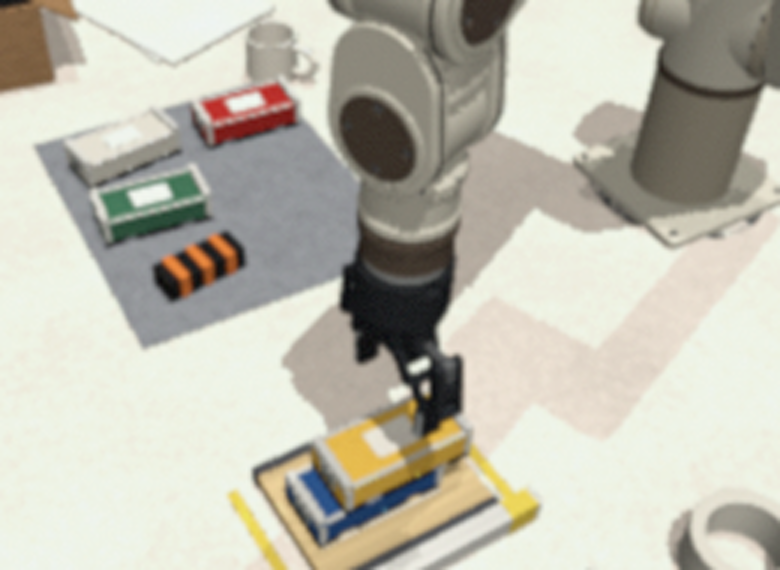

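```bash
python3 - <<'E'
from h import *
gor(.603,-.2455,.106,84)
E
```

```text
shift [-47.53   3.     4.18] roll 7.5 cur yaw 91.5 pos [0.5604 0.2289 0.1114] j6 0.36 t 29.4833
```

Emit:
play_rows(
  motion=[
    {"fingers": -1,"translation": [-4,0.2,0],"roll": 1},
    {"fingers": -1,"translation": [-47.5,3,0],"roll": 7.5},
    {"fingers": -1,"translation": [-47.5,3,0],"roll": 7.5},
    {"fingers": -1,"translation": [-47.5,3,0],"roll": 7.5},
    {"fingers": -1,"translation": [-47.5,3,0],"roll": 7.5},
    {"fingers": -1,"translation": [-47.5,3,0],"roll": 7.5},
    {"fingers": -1,"translation": [-47.5,3,0],"roll": 7.5},
    {"fingers": -1,"translation": [-47.5,3,0],"roll": 7.5},
    {"fingers": -1,"translation": [-47.5,3,0],"roll": 7.5},
    {"fingers": -1,"translation": [-47.5,3,4.2],"roll": 7.5},
    {"fingers": -1,"translation": [-47.5,3,4.2],"roll": 7.5},
    {"fingers": -1,"translation": [-47.5,3,4.2],"roll": 7.5},
    {"fingers": -1,"translation": [-47.5,3,4.2],"roll": 7.5},
    {"fingers": -1,"translation": [-47.5,3,4.7],"roll": 7.5},
    {"fingers": -1,"translation": [-47.5,3,5],"roll": 7.5},
    {"fingers": -1,"translation": [-47.5,3,5],"roll": 7.5},
    {"fingers": -1,"translation": [-47.5,3,5],"roll": 7.5},
  ],
)

```text
clock: 30.9
eef_pos: [0.604, -0.243, 0.0627]
tool_rot: [0.742, 0.67, -0.0, -0.0]
ft_force: [-0.3, 0.4, -0.8]
grip_width: 0.0855
```

```bash
python3 - <<'E'
from h import *
c,y=deck("green"); gor(*c,.016,90+y); gor(.603,-.2455,.016,84)
E
```

```text
green [217 257] [217 257] width 0.0 yaw -90.0 centre [nan nan]
shift [nan nan nan] roll 84.1 cur yaw 84.1 pos [ 0.6044 -0.2432  0.0631] j6 -0.28 t 30.95
shift [-0.24 -0.12  8.31] roll 0.1 cur yaw 84.1 pos [ 0.6044 -0.2432  0.0631] j6 -0.28 t 30.95h.py:40: RuntimeWarning: invalid value encountered in divide
  ax=np.array([v[1],-v[0]])/np.linalg.norm(v);ctr=e.mean(0)+.057*ax
```

Green's hue thresholds need fixing; check the pixel colours numerically.

```bash
python3 - <<'E'
from h import *
p=bot.camera("wrist")["pixels"]; print(p[110:200:10,255].tolist()); print(cv2.cvtColor(p,cv2.COLOR_RGB2HSV)[150:170:10,255].tolist())
sed=open("h.py").read().replace("(S>110)","(S>80)"); open("h.py","w").write(sed)
E
python3 - <<'E'
from h import *
c,y=deck("green"); gor(*c,.016,90+y)
E
```

```text
[[231, 236, 240], [234, 237, 241], [82, 129, 102], [80, 128, 100], [79, 128, 101], [81, 128, 100], [79, 126, 98], [187, 184, 173], [196, 193, 180]]
[[73, 98, 128], [72, 94, 128]]
green [213 122] [291 122] width 0.0502 yaw -5.9 centre [ 0.6045 -0.2456]
shift [-0.19 -0.01  8.36] roll 0.0 cur yaw 84.1 pos [ 0.6046 -0.2437  0.0636] j6 -0.28 t 31.05
```

Emit:
play_rows(
  motion=[
    {"fingers": -1,"translation": [-0.2,0,2],"roll": 0},
    {"fingers": -1,"translation": [-0.2,0,5],"roll": 0},
    {"fingers": -1,"translation": [-0.2,0,7],"roll": 0},
    {"fingers": -1,"translation": [-0.2,0,8.3],"roll": 0},
    {"fingers": -1,"translation": [-0.2,0,8.3],"roll": 0},
    {"fingers": -1,"translation": [-0.2,0,8.3],"roll": 0},
    {"fingers": 1,"translation": [-0.2,0,8.3],"roll": 0},
    {"fingers": 1,"translation": [-0.2,0,8.3],"roll": 0},
    {"fingers": 1,"translation": [-0.2,0,8.3],"roll": 0},
    {"fingers": 1,"translation": [-0.2,0,8.3],"roll": 0},
    {"fingers": 1,"translation": [-0.2,0,8.3],"roll": 0},
    {"fingers": 1,"translation": [-0.2,0,8.3],"roll": 0},
    {"fingers": 1,"translation": [-0.2,0,6.5],"roll": 0},
    {"fingers": 1,"translation": [-0.2,0,3.5],"roll": 0},
    {"fingers": 1,"translation": [-0.2,0,0],"roll": 0},
    {"fingers": 1,"translation": [-0.2,0,-3.5],"roll": 0},
    {"fingers": 1,"translation": [-0.2,0,-7],"roll": 0},
    {"fingers": 1,"translation": [-0.2,0,-8],"roll": 0},
    {"fingers": 1,"translation": [-0.2,0,-8],"roll": 0},
  ],
)

```text
clock: 32.63
eef_pos: [0.6062, -0.2478, 0.1472]
tool_rot: [0.743, 0.669, 0.002, 0.004]
ft_force: [0.9, -0.2, -2.1]
grip_width: 0.061
```

```bash
python3 - <<'E'
from h import *
o=bot.get_obs(); print(o["ft_force"],o["grip_width"]); deck("green",o["eef_pos"][2]+ZB-.016+.036)
gor(.5855,.227,.178,91.5)
E
```

```text
[ 0.90954707 -0.21596773 -2.14716019] 0.06102170942191194
green [187 130] [323 131] width 0.0496 yaw -6.4 centre [ 0.6048 -0.248 ]
shift [46.95 -6.84  0.12] roll -7.5 cur yaw 84.0 pos [ 0.6046 -0.2471  0.1438] j6 -0.28 t 32.6833
```

Emit:
play_rows(
  motion=[
    {"fingers": 1,"translation": [4,-0.6,0],"roll": -1},
    {"fingers": 1,"translation": [8,-1.2,0],"roll": -2},
    {"fingers": 1,"translation": [12,-1.7,0],"roll": -3},
    {"fingers": 1,"translation": [16,-2.3,0],"roll": -4},
    {"fingers": 1,"translation": [20,-2.9,0],"roll": -5},
    {"fingers": 1,"translation": [24,-3.5,0],"roll": -6},
    {"fingers": 1,"translation": [28,-4.1,0],"roll": -7},
    {"fingers": 1,"translation": [32,-4.7,0],"roll": -7.5},
    {"fingers": 1,"translation": [36,-5.2,0],"roll": -7.5},
    {"fingers": 1,"translation": [40,-5.8,0],"roll": -7.5},
    {"fingers": 1,"translation": [43.5,-6.3,0],"roll": -7.5},
    {"fingers": 1,"translation": [46,-6.7,0],"roll": -7.5},
    {"fingers": 1,"translation": [46.9,-6.8,0],"roll": -7.5},
    {"fingers": 1,"translation": [46.9,-6.8,0],"roll": -7.5},
    {"fingers": 1,"translation": [46.9,-6.8,0],"roll": -7.5},
    {"fingers": 1,"translation": [46.9,-6.8,0],"roll": -7.5},
    {"fingers": 1,"translation": [46.9,-6.8,0],"roll": -7.5},
  ],
)

```text
clock: 34.1
eef_pos: [0.5849, 0.2248, 0.1421]
tool_rot: [0.699, 0.716, -0.001, -0.0]
ft_force: [0.5, -0.4, -2.5]
grip_width: 0.0608
```

```bash
python3 - <<'E'
from h import *
o=bot.get_obs(); print(o["grip_width"]); deck("green",o["eef_pos"][2]+ZB-.016+.036)
gor(.587,.229,.108,91.5)
E
```

```text
0.060793881420682025
green [187 130] [323 131] width 0.0499 yaw 0.9 centre [0.5842 0.2243]
shift [0.41 0.2  7.04] roll -0.1 cur yaw 91.4 pos [0.5852 0.2249 0.1424] j6 0.34 t 34.15
```

Emit:
play_rows(
  motion=[
    {"fingers": 1,"translation": [0.2,0.15,1.5],"roll": 0},
    {"fingers": 1,"translation": [0.2,0.15,3.5],"roll": 0},
    {"fingers": 1,"translation": [0.2,0.15,5],"roll": 0},
    {"fingers": 1,"translation": [0.2,0.15,5.6],"roll": 0},
    {"fingers": 1,"translation": [0.2,0.15,6],"roll": 0},
    {"fingers": 1,"translation": [0.2,0.15,6.1],"roll": 0},
    {"fingers": 1,"translation": [0.2,0.15,6.1],"roll": 0},
    {"fingers": 1,"translation": [0.2,0.15,6.1],"roll": 0},
  ],
)

```text
clock: 34.82
eef_pos: [0.5873, 0.229, 0.083]
tool_rot: [0.698, 0.716, 0.001, 0.0]
ft_force: [0.1, 0.2, -3.3]
grip_width: 0.061
```

Emit:
play_rows(
  motion=[
    {"fingers": 1,"translation": [0,0,0.3],"roll": 0},
    {"fingers": 1,"translation": [0,0,0.6],"roll": 0},
    {"fingers": 1,"translation": [0,0,0.8],"roll": 0},
    {"fingers": 1,"translation": [0,0,1.0],"roll": 0},
    {"fingers": 1,"translation": [0,0,1.2],"roll": 0},
    {"fingers": 1,"translation": [0,0,1.2],"roll": 0},
    {"fingers": 1,"translation": [0,0,1.2],"roll": 0},
  ],
)

```text
clock: 35.4
eef_pos: [0.5867, 0.229, 0.0742]
tool_rot: [0.698, 0.717, 0.001, 0.001]
ft_force: [-7.9, -3.1, 16.1]
grip_width: 0.0608
```

Emit:
play_rows(
  motion=[
    {"fingers": 1,"translation": [0,0,-0.3],"roll": 0},
    {"fingers": -1,"translation": [0,0,-0.3],"roll": 0},
    {"fingers": -1,"translation": [0,0,-0.3],"roll": 0},
    {"fingers": -1,"translation": [0,0,-0.3],"roll": 0},
    {"fingers": -1,"translation": [0,0,-1],"roll": 0},
    {"fingers": -1,"translation": [0,0,-3],"roll": 0},
    {"fingers": -1,"translation": [0,0,-6],"roll": 0},
    {"fingers": -1,"translation": [0,0,-8],"roll": 0},
    {"fingers": -1,"translation": [0,0,-8],"roll": 0},
    {"fingers": -1,"translation": [0,0,-8],"roll": 0},
  ],
)

```text
clock: 36.23
eef_pos: [0.5877, 0.2293, 0.1516]
tool_rot: [0.698, 0.716, 0.002, 0.001]
ft_force: [-0.1, -0.3, -0.9]
grip_width: 0.0853
```

```bash
python3 - <<'E'
from h import *
deck("green",.128)
gor(.425,-.361,.106,86.5)
E
```

```text
green [215 119] [295 119] width 0.0503 yaw 1.5 centre [0.5859 0.2291]
shift [-58.54 -17.73   7.97] roll 5.0 cur yaw 91.5 pos [0.5866 0.2289 0.1499] j6 0.35 t 36.2833
```

Emit:
play_rows(
  motion=[
    {"fingers": -1,"translation": [-58.5,-17.7,0],"roll": 5},
    {"fingers": -1,"translation": [-58.5,-17.7,0],"roll": 5},
    {"fingers": -1,"translation": [-58.5,-17.7,0],"roll": 5},
    {"fingers": -1,"translation": [-58.5,-17.7,0],"roll": 5},
    {"fingers": -1,"translation": [-58.5,-17.7,0],"roll": 5},
    {"fingers": -1,"translation": [-58.5,-17.7,0],"roll": 5},
    {"fingers": -1,"translation": [-58.5,-17.7,0],"roll": 5},
    {"fingers": -1,"translation": [-58.5,-17.7,0],"roll": 5},
    {"fingers": -1,"translation": [-58.5,-17.7,0],"roll": 5},
    {"fingers": -1,"translation": [-58.5,-17.7,0],"roll": 5},
    {"fingers": -1,"translation": [-58.5,-17.7,0],"roll": 5},
    {"fingers": -1,"translation": [-58.5,-17.7,0],"roll": 5},
    {"fingers": -1,"translation": [-58.5,-17.7,4],"roll": 5},
    {"fingers": -1,"translation": [-58.5,-17.7,7],"roll": 5},
    {"fingers": -1,"translation": [-58.5,-17.7,8.5],"roll": 5},
    {"fingers": -1,"translation": [-58.5,-17.7,8.8],"roll": 5},
    {"fingers": -1,"translation": [-58.5,-17.7,8.8],"roll": 5},
    {"fingers": -1,"translation": [-58.5,-17.7,8.8],"roll": 5},
    {"fingers": -1,"translation": [-58.5,-17.7,8.8],"roll": 5},
  ],
)

```text
clock: 37.87
eef_pos: [0.4251, -0.3599, 0.0617]
tool_rot: [0.728, 0.686, 0.0, -0.001]
ft_force: [0.1, -0.4, 0.0]
grip_width: 0.0854
```

```bash
python3 - <<'E'
from h import *
c,y=deck("red"); gor(*c,.016,90+y); gor(.425,-.361,.016,86.5)
E
```

```text
red [212 122] [292 122] width 0.051 yaw -3.5 centre [ 0.425 -0.362]
shift [-0.2  -0.09  8.25] roll 0.1 cur yaw 86.6 pos [ 0.4259 -0.36    0.0625] j6 -0.64 t 37.9167
shift [-0.1  -0.09  8.25] roll 0.1 cur yaw 86.6 pos [ 0.4259 -0.36    0.0625] j6 -0.64 t 37.9167
```

Emit:
play_rows(
  motion=[
    {"fingers": -1,"translation": [-0.2,-0.05,2],"roll": 0},
    {"fingers": -1,"translation": [-0.2,-0.05,5],"roll": 0},
    {"fingers": -1,"translation": [-0.2,-0.05,7],"roll": 0},
    {"fingers": -1,"translation": [-0.2,-0.05,8.2],"roll": 0},
    {"fingers": -1,"translation": [-0.2,-0.05,8.2],"roll": 0},
    {"fingers": -1,"translation": [-0.2,-0.05,8.2],"roll": 0},
    {"fingers": 1,"translation": [-0.2,-0.05,8.2],"roll": 0},
    {"fingers": 1,"translation": [-0.2,-0.05,8.2],"roll": 0},
    {"fingers": 1,"translation": [-0.2,-0.05,8.2],"roll": 0},
    {"fingers": 1,"translation": [-0.2,-0.05,8.2],"roll": 0},
    {"fingers": 1,"translation": [-0.2,-0.05,8.2],"roll": 0},
    {"fingers": 1,"translation": [-0.2,-0.05,8.2],"roll": 0},
    {"fingers": 1,"translation": [-0.2,-0.05,6.5],"roll": 0},
    {"fingers": 1,"translation": [-0.2,-0.05,3.5],"roll": 0},
    {"fingers": 1,"translation": [-0.2,-0.05,0],"roll": 0},
    {"fingers": 1,"translation": [-0.2,-0.05,-4],"roll": 0},
    {"fingers": 1,"translation": [-0.2,-0.05,-8],"roll": 0},
    {"fingers": 1,"translation": [-0.2,-0.05,-11],"roll": 0},
    {"fingers": 1,"translation": [-0.2,-0.05,-12],"roll": 0},
    {"fingers": 1,"translation": [-0.2,-0.05,-12],"roll": 0},
  ],
)

```text
clock: 39.58
eef_pos: [0.4262, -0.3641, 0.1857]
tool_rot: [0.728, 0.685, 0.0, 0.004]
ft_force: [-1.0, -0.2, -2.5]
grip_width: 0.061
```

```bash
python3 - <<'E'
from h import *
o=bot.get_obs(); print(o["ft_force"],o["grip_width"]); deck("red",o["eef_pos"][2]+ZB-.016+.036)
gor(.5595,.227,.214,91.5)
E
```

```text
[-1.01590348 -0.19606426 -2.46469514] 0.060992068743237315
red [187 130] [324 130] width 0.05 yaw -3.5 centre [ 0.4248 -0.3637]
shift [59.71  9.85  0.39] roll -5.0 cur yaw 86.5 pos [ 0.4249 -0.363   0.1827] j6 -0.65 t 39.6333
```

Emit:
play_rows(
  motion=[
    {"fingers": 1,"translation": [4,0.7,0],"roll": -1},
    {"fingers": 1,"translation": [8,1.3,0],"roll": -2},
    {"fingers": 1,"translation": [12,2,0],"roll": -3},
    {"fingers": 1,"translation": [16,2.6,0],"roll": -4},
    {"fingers": 1,"translation": [20,3.3,0],"roll": -5},
    {"fingers": 1,"translation": [24,4,0],"roll": -5},
    {"fingers": 1,"translation": [28,4.6,0],"roll": -5},
    {"fingers": 1,"translation": [32,5.3,0],"roll": -5},
    {"fingers": 1,"translation": [36,5.9,0],"roll": -5},
    {"fingers": 1,"translation": [40,6.6,0],"roll": -5},
    {"fingers": 1,"translation": [44,7.3,0],"roll": -5},
    {"fingers": 1,"translation": [48,7.9,0],"roll": -5},
    {"fingers": 1,"translation": [52,8.6,0],"roll": -5},
    {"fingers": 1,"translation": [56,9.2,0],"roll": -5},
    {"fingers": 1,"translation": [58.5,9.7,0],"roll": -5},
    {"fingers": 1,"translation": [59.7,9.85,0],"roll": -5},
    {"fingers": 1,"translation": [59.7,9.85,0],"roll": -5},
    {"fingers": 1,"translation": [59.7,9.85,0],"roll": -5},
    {"fingers": 1,"translation": [59.7,9.85,0],"roll": -5},
    {"fingers": 1,"translation": [59.7,9.85,0],"roll": -5},
  ],
)

```text
clock: 41.3
eef_pos: [0.5585, 0.2254, 0.1811]
tool_rot: [0.698, 0.716, -0.001, -0.0]
ft_force: [0.2, -0.5, -2.7]
grip_width: 0.0611
```

```bash
python3 - <<'E'
from h import *
o=bot.get_obs(); print(o["grip_width"]); deck("red",o["eef_pos"][2]+ZB-.016+.036)
gor(.5605,.229,.154,91.5)
E
```

```text
0.06113268152785066
red [187 130] [324 130] width 0.0502 yaw 1.4 centre [0.5576 0.2256]
shift [0.34 0.19 6.36] roll -0.1 cur yaw 91.4 pos [0.5588 0.2256 0.1816] j6 0.36 t 41.35
```

Emit:
play_rows(
  motion=[
    {"fingers": 1,"translation": [0.15,0.15,1.5],"roll": 0},
    {"fingers": 1,"translation": [0.15,0.15,3.5],"roll": 0},
    {"fingers": 1,"translation": [0.15,0.15,5],"roll": 0},
    {"fingers": 1,"translation": [0.15,0.15,5.8],"roll": 0},
    {"fingers": 1,"translation": [0.15,0.15,6.1],"roll": 0},
    {"fingers": 1,"translation": [0.15,0.15,6.1],"roll": 0},
    {"fingers": 1,"translation": [0.15,0.15,6.1],"roll": 0},
    {"fingers": 1,"translation": [0.15,0.15,6.1],"roll": 0},
  ],
)

```text
clock: 42.02
eef_pos: [0.5614, 0.229, 0.1222]
tool_rot: [0.698, 0.716, 0.001, 0.0]
ft_force: [0.3, 0.7, -2.1]
grip_width: 0.0609
```

Emit:
play_rows(
  motion=[
    {"fingers": 1,"translation": [0,0,0.4],"roll": 0},
    {"fingers": 1,"translation": [0,-0.05,0.7],"roll": 0},
    {"fingers": 1,"translation": [0,-0.05,1.0],"roll": 0},
    {"fingers": 1,"translation": [0,-0.05,1.2],"roll": 0},
    {"fingers": 1,"translation": [0,-0.05,1.4],"roll": 0},
    {"fingers": 1,"translation": [0,-0.05,1.5],"roll": 0},
    {"fingers": 1,"translation": [0,-0.05,1.5],"roll": 0},
    {"fingers": 1,"translation": [0,-0.05,1.5],"roll": 0},
  ],
)

```text
clock: 42.68
eef_pos: [0.5601, 0.2289, 0.1101]
tool_rot: [0.698, 0.717, 0.001, 0.001]
ft_force: [-7.8, -1.9, 16.3]
grip_width: 0.0609
```

Emit:
play_rows(
  motion=[
    {"fingers": 1,"translation": [0,0,-0.3],"roll": 0},
    {"fingers": -1,"translation": [0,0,-0.3],"roll": 0},
    {"fingers": -1,"translation": [0,0,-0.3],"roll": 0},
    {"fingers": -1,"translation": [0,0,-0.3],"roll": 0},
    {"fingers": -1,"translation": [0,0,-1],"roll": 0},
    {"fingers": -1,"translation": [0,0,-3],"roll": 0},
    {"fingers": -1,"translation": [0,0,-6],"roll": 0},
    {"fingers": -1,"translation": [0,0,-8],"roll": 0},
    {"fingers": -1,"translation": [0,0,-8],"roll": 0},
    {"fingers": -1,"translation": [0,0,-8],"roll": 0},
  ],
)

```text
clock: 43.52
eef_pos: [0.5611, 0.2293, 0.1875]
tool_rot: [0.698, 0.716, 0.002, 0.001]
ft_force: [0.2, -0.1, 0.0]
grip_width: 0.0856
```

```bash
python3 - <<'E'
from h import *
deck("red",.164)
gor(.592,-.3685,.106,98)
E
```

```text
red [215 119] [296 119] width 0.0509 yaw 1.5 centre [0.5592 0.2294]
shift [-59.8    1.6   11.57] roll -6.5 cur yaw 91.5 pos [0.5601 0.2289 0.1858] j6 0.36 t 43.5667
```

Emit:
play_rows(
  motion=[
    {"fingers": -1,"translation": [-59.8,1.6,0],"roll": -6.5},
    {"fingers": -1,"translation": [-59.8,1.6,0],"roll": -6.5},
    {"fingers": -1,"translation": [-59.8,1.6,0],"roll": -6.5},
    {"fingers": -1,"translation": [-59.8,1.6,0],"roll": -6.5},
    {"fingers": -1,"translation": [-59.8,1.6,0],"roll": -6.5},
    {"fingers": -1,"translation": [-59.8,1.6,0],"roll": -6.5},
    {"fingers": -1,"translation": [-59.8,1.6,0],"roll": -6.5},
    {"fingers": -1,"translation": [-59.8,1.6,4],"roll": -6.5},
    {"fingers": -1,"translation": [-59.8,1.6,5],"roll": -6.5},
    {"fingers": -1,"translation": [-59.8,1.6,6],"roll": -6.5},
    {"fingers": -1,"translation": [-59.8,1.6,7],"roll": -6.5},
    {"fingers": -1,"translation": [-59.8,1.6,8],"roll": -6.5},
    {"fingers": -1,"translation": [-59.8,1.6,9],"roll": -6.5},
    {"fingers": -1,"translation": [-59.8,1.6,10],"roll": -6.5},
    {"fingers": -1,"translation": [-59.8,1.6,11.5],"roll": -6.5},
    {"fingers": -1,"translation": [-59.8,1.6,12.3],"roll": -6.5},
    {"fingers": -1,"translation": [-59.8,1.6,12.3],"roll": -6.5},
    {"fingers": -1,"translation": [-59.8,1.6,12.3],"roll": -6.5},
    {"fingers": -1,"translation": [-59.8,1.6,12.3],"roll": -6.5},
    {"fingers": -1,"translation": [-59.8,1.6,12.3],"roll": -6.5},
  ],
)

```text
clock: 45.23
eef_pos: [0.5932, -0.3675, 0.0649]
tool_rot: [0.655, 0.756, 0.0, 0.001]
ft_force: [-0.3, -0.5, 0.9]
grip_width: 0.0853
```

```bash
python3 - <<'E'
from h import *
gor(.592,-.3685,.016,98); edges(240,270)
c=bot.camera("wrist");p=c["pixels"].astype(int);np.savez("pics/d.png.npz",K=c["intrinsics"],T=c["world_to_cam"],o=[0,0,1])
for r in (140,170,190): 
    d=np.abs(p[r,3:]-p[r,:-3]).sum(1); print(r,[(i+1,int(d[i]),p[r,i+5].tolist()) for i in range(145,360) if d[i]==d[i-3:i+4].max() and d[i]>50])
E
```

```text
shift [-0.06 -0.16  8.49] roll 0.1 cur yaw 98.1 pos [ 0.5932 -0.3675  0.0649] j6 -0.7 t 45.2333
edge rows [(99, 100, [86, 88, 91]), (106, 332, [190, 197, 201]), (157, 123, [142, 142, 132]), (205, 89, [190, 195, 183]), (232, 62, [175, 173, 160]), (274, 245, [81, 81, 78]), (279, 272, [172, 172, 165]), (288, 212, [125, 126, 125]), (293, 148, [189, 185, 173]), (317, 406, [34, 34, 33])]
140 [(156, 196, [85, 88, 90]), (208, 166, [139, 139, 134]), (217, 150, [170, 172, 161]), (296, 55, [190, 197, 202]), (302, 234, [124, 128, 131]), (323, 51, [118, 122, 126])]
170 [(153, 191, [88, 91, 93]), (209, 155, [135, 136, 130])]
190 [(152, 206, [77, 78, 81]), (210, 163, [133, 132, 127]), (247, 98, [151, 149, 139]), (264, 166, [150, 147, 137])]
```

```bash
python3 - <<'E'
from h import *
e=w("d.png",[(256,107),(213,140),(302,140)],.042);print(e); a=np.radians(8); print(e[0]+.065*np.array([np.cos(a),np.sin(a)]), "mid lateral",e[1:].mean(0))
E
```

```text
[[ 0.52781326 -0.37655355]
 [ 0.55184242 -0.40088067]
 [ 0.54380734 -0.34458447]]
[ 0.59218069 -0.36750729] mid lateral [ 0.54782488 -0.37273257]
```

Emit:
play_rows(
  motion=[
    {"fingers": -1,"translation": [0,-0.1,2],"roll": 0},
    {"fingers": -1,"translation": [0,-0.1,5],"roll": 0},
    {"fingers": -1,"translation": [0,-0.1,7.5],"roll": 0},
    {"fingers": -1,"translation": [0,-0.1,8.4],"roll": 0},
    {"fingers": -1,"translation": [0,-0.1,8.4],"roll": 0},
    {"fingers": -1,"translation": [0,-0.1,8.4],"roll": 0},
    {"fingers": 1,"translation": [0,-0.1,8.4],"roll": 0},
    {"fingers": 1,"translation": [0,-0.1,8.4],"roll": 0},
    {"fingers": 1,"translation": [0,-0.1,8.4],"roll": 0},
    {"fingers": 1,"translation": [0,-0.1,8.4],"roll": 0},
    {"fingers": 1,"translation": [0,-0.1,8.4],"roll": 0},
    {"fingers": 1,"translation": [0,-0.1,6.5],"roll": 0},
    {"fingers": 1,"translation": [0,-0.1,3.5],"roll": 0},
    {"fingers": 1,"translation": [0,-0.1,0],"roll": 0},
    {"fingers": 1,"translation": [0,-0.1,-4],"roll": 0},
    {"fingers": 1,"translation": [0,-0.1,-8],"roll": 0},
    {"fingers": 1,"translation": [0,-0.1,-12],"roll": 0},
    {"fingers": 1,"translation": [0,-0.1,-15],"roll": 0},
    {"fingers": 1,"translation": [0,-0.1,-15.5],"roll": 0},
    {"fingers": 1,"translation": [0,-0.1,-15.5],"roll": 0},
  ],
)

```text
clock: 47.0
eef_pos: [0.5921, -0.3696, 0.2212]
tool_rot: [0.656, 0.755, 0.0, 0.003]
ft_force: [-0.1, 0.1, -3.2]
grip_width: 0.0611
```

```bash
python3 - <<'E'
from h import *
o=bot.get_obs(); print(o["ft_force"],o["grip_width"]); edges()
gor(.5855,.227,.25,91.5)
E
```

```text
[-0.0820496   0.06674528 -3.21248273] 0.0611417209018935
edge rows [(105, 115, [139, 142, 139]), (108, 215, [185, 192, 197]), (290, 82, [158, 159, 149]), (316, 301, [28, 29, 28])]
shift [59.08  7.77  0.35] roll 6.5 cur yaw 98.0 pos [ 0.591  -0.3689  0.2179] j6 -0.7 t 47.05
```

Emit:
play_rows(
  motion=[
    {"fingers": 1,"translation": [4,0.5,0],"roll": 1},
    {"fingers": 1,"translation": [8,1,0],"roll": 2},
    {"fingers": 1,"translation": [12,1.6,0],"roll": 3},
    {"fingers": 1,"translation": [16,2.1,0],"roll": 4},
    {"fingers": 1,"translation": [20,2.6,0],"roll": 5},
    {"fingers": 1,"translation": [24,3.1,0],"roll": 6},
    {"fingers": 1,"translation": [28,3.7,0],"roll": 6.5},
    {"fingers": 1,"translation": [32,4.2,0],"roll": 6.5},
    {"fingers": 1,"translation": [36,4.7,0],"roll": 6.5},
    {"fingers": 1,"translation": [40,5.3,0],"roll": 6.5},
    {"fingers": 1,"translation": [44,5.8,0],"roll": 6.5},
    {"fingers": 1,"translation": [48,6.3,0],"roll": 6.5},
    {"fingers": 1,"translation": [52,6.8,0],"roll": 6.5},
    {"fingers": 1,"translation": [55.5,7.3,0],"roll": 6.5},
    {"fingers": 1,"translation": [58,7.6,0],"roll": 6.5},
    {"fingers": 1,"translation": [59.1,7.8,0],"roll": 6.5},
    {"fingers": 1,"translation": [59.1,7.8,0],"roll": 6.5},
    {"fingers": 1,"translation": [59.1,7.8,0],"roll": 6.5},
    {"fingers": 1,"translation": [59.1,7.8,0],"roll": 6.5},
    {"fingers": 1,"translation": [59.1,7.8,0],"roll": 6.5},
  ],
)

```text
clock: 48.72
eef_pos: [0.5854, 0.2256, 0.217]
tool_rot: [0.698, 0.716, -0.001, -0.0]
ft_force: [0.0, 0.8, -2.9]
grip_width: 0.0609
```

```bash
python3 - <<'E'
from h import *
o=bot.get_obs(); print(o["grip_width"]); edges()
gor(.586,.229,.191,91.5)
E
```

```text
0.06087029599225879
edge rows [(52, 117, [182, 169, 76]), (63, 109, [183, 181, 169]), (80, 345, [138, 52, 47]), (110, 212, [183, 183, 176]), (294, 107, [162, 163, 153]), (316, 303, [27, 28, 27])]
shift [0.34 0.05 6.24] roll -0.1 cur yaw 91.4 pos [0.5857 0.2257 0.2174] j6 0.34 t 48.7667
```

Emit:
play_rows(
  motion=[
    {"fingers": 1,"translation": [0.15,0,1.5],"roll": 0},
    {"fingers": 1,"translation": [0.15,0,3.5],"roll": 0},
    {"fingers": 1,"translation": [0.15,0,5],"roll": 0},
    {"fingers": 1,"translation": [0.15,0,5.7],"roll": 0},
    {"fingers": 1,"translation": [0.15,0,6],"roll": 0},
    {"fingers": 1,"translation": [0.15,0,6],"roll": 0},
    {"fingers": 1,"translation": [0.15,0,6],"roll": 0},
    {"fingers": 1,"translation": [0.15,0,6],"roll": 0},
  ],
)

```text
clock: 49.43
eef_pos: [0.5865, 0.229, 0.1592]
tool_rot: [0.698, 0.716, 0.001, 0.001]
ft_force: [-0.1, 0.0, -3.7]
grip_width: 0.0611
```

Emit:
play_rows(
  motion=[
    {"fingers": 1,"translation": [0,0,0.4],"roll": 0},
    {"fingers": 1,"translation": [0,0,0.8],"roll": 0},
    {"fingers": 1,"translation": [0,0,1.1],"roll": 0},
    {"fingers": 1,"translation": [0,0,1.3],"roll": 0},
    {"fingers": 1,"translation": [0,0,1.5],"roll": 0},
    {"fingers": 1,"translation": [0,0,1.6],"roll": 0},
    {"fingers": 1,"translation": [0,0,1.6],"roll": 0},
    {"fingers": 1,"translation": [0,0,1.6],"roll": 0},
  ],
)

```text
clock: 50.1
eef_pos: [0.5857, 0.229, 0.1458]
tool_rot: [0.698, 0.716, 0.001, 0.001]
ft_force: [-7.0, -0.9, 13.0]
grip_width: 0.0613
```

Emit:
play_rows(
  motion=[
    {"fingers": 1,"translation": [0,0,-0.3],"roll": 0},
    {"fingers": -1,"translation": [0,0,-0.3],"roll": 0},
    {"fingers": -1,"translation": [0,0,-0.3],"roll": 0},
    {"fingers": -1,"translation": [0,0,-0.3],"roll": 0},
    {"fingers": -1,"translation": [0,0,-1],"roll": 0},
    {"fingers": -1,"translation": [0,0,-3],"roll": 0},
    {"fingers": -1,"translation": [0,0,-6],"roll": 0},
    {"fingers": -1,"translation": [0,0,-8],"roll": 0},
    {"fingers": -1,"translation": [0,0,-8],"roll": 0},
    {"fingers": -1,"translation": [0,0,-8],"roll": 0},
  ],
)

```text
clock: 50.93
eef_pos: [0.5867, 0.2293, 0.2237]
tool_rot: [0.698, 0.716, 0.002, 0.001]
ft_force: [0.6, 0.2, -0.6]
grip_width: 0.0857
```

```bash
python3 - <<'E'
from h import *
edges()
gor(.5257,.4203,.101,83.5)
print("radio", w("bay.png",[(208,126),(214,85)],0))
E
```

```text
edge rows [(51, 105, [167, 156, 69]), (62, 110, [168, 167, 157]), (78, 323, [127, 46, 41]), (106, 340, [167, 167, 160]), (164, 110, [118, 117, 109]), (211, 77, [154, 157, 147]), (214, 92, [169, 172, 162]), (278, 222, [73, 73, 70]), (283, 240, [150, 150, 144]), (316, 325, [29, 31, 30])]
shift [19.28 -5.51 15.69] roll 8.0 cur yaw 91.5 pos [0.5858 0.229  0.2219] j6 0.35 t 50.9833
radio [[0.66832882 0.37657022]
 [0.69783799 0.37236281]]
```

Emit:
play_rows(
  motion=[
    {"fingers": -1,"translation": [4,-1.1,0],"roll": 1},
    {"fingers": -1,"translation": [8,-2.2,0],"roll": 4},
    {"fingers": -1,"translation": [12,-3.3,0],"roll": 8},
    {"fingers": -1,"translation": [16,-4.5,0],"roll": 8},
    {"fingers": -1,"translation": [19.3,-5.5,0],"roll": 8},
    {"fingers": -1,"translation": [19.3,-5.5,0],"roll": 8},
    {"fingers": -1,"translation": [19.3,-5.5,4],"roll": 8},
    {"fingers": -1,"translation": [19.3,-5.5,8],"roll": 8},
    {"fingers": -1,"translation": [19.3,-5.5,12],"roll": 8},
    {"fingers": -1,"translation": [19.3,-5.5,15],"roll": 8},
    {"fingers": -1,"translation": [19.3,-5.5,15.7],"roll": 8},
    {"fingers": -1,"translation": [19.3,-5.5,15.7],"roll": 8},
    {"fingers": -1,"translation": [19.3,-5.5,15.7],"roll": 8},
    {"fingers": -1,"translation": [19.3,-5.5,15.7],"roll": 8},
  ],
)

```text
clock: 52.15
eef_pos: [0.5271, 0.4215, 0.0675]
tool_rot: [0.746, 0.666, 0.002, 0.0]
ft_force: [0.2, 0.6, -0.3]
grip_width: 0.0856
```

```bash
python3 - <<'E'
from h import *
gor(.5257,.4203,.016,83.5); edges(245,265)
c,y=deck("black"); 
p=bot.camera("wrist")["pixels"].astype(int)
for r in (150,170):
    d=np.abs(p[r,3:]-p[r,:-3]).sum(1); print(r,[(i+1,int(d[i]),p[r,i+5].tolist()) for i in range(145,360) if d[i]==d[i-3:i+4].max() and d[i]>50])
E
```

```text
shift [-0.16 -0.15  8.75] roll 0.0 cur yaw 83.5 pos [0.5271 0.4215 0.0675] j6 0.79 t 52.15
edge rows [(105, 195, [162, 167, 169]), (108, 228, [178, 184, 188]), (121, 432, [48, 49, 49]), (172, 341, [127, 124, 116]), (212, 75, [152, 153, 144]), (216, 61, [176, 179, 168]), (232, 444, [36, 36, 34]), (274, 118, [86, 86, 82]), (278, 254, [157, 157, 150]), (317, 443, [31, 31, 30])]
black [215 121] [291 123] width 0.05 yaw -8.0 centre [0.5273 0.4188]
150 [(206, 196, [169, 169, 162]), (213, 421, [34, 35, 35]), (290, 434, [178, 185, 190])]
170 [(214, 235, [28, 29, 27]), (289, 430, [177, 183, 188])]
```

Emit:
play_rows(
  motion=[
    {"fingers": -1,"translation": [-0.25,0,2],"roll": 0.7},
    {"fingers": -1,"translation": [-0.25,0,5],"roll": 0.7},
    {"fingers": -1,"translation": [-0.25,0,7.5],"roll": 0.7},
    {"fingers": -1,"translation": [-0.25,0,8.7],"roll": 0.7},
    {"fingers": -1,"translation": [-0.25,0,8.7],"roll": 0.7},
    {"fingers": -1,"translation": [-0.25,0,8.7],"roll": 0.7},
    {"fingers": 1,"translation": [-0.25,0,8.7],"roll": 0.7},
    {"fingers": 1,"translation": [-0.25,0,8.7],"roll": 0.7},
    {"fingers": 1,"translation": [-0.25,0,8.7],"roll": 0.7},
    {"fingers": 1,"translation": [-0.25,0,8.7],"roll": 0.7},
    {"fingers": 1,"translation": [-0.25,0,8.7],"roll": 0.7},
    {"fingers": 1,"translation": [-0.25,0,6.5],"roll": 0.7},
    {"fingers": 1,"translation": [-0.25,0,3.5],"roll": 0.7},
    {"fingers": 1,"translation": [-0.25,0,0],"roll": 0.7},
    {"fingers": 1,"translation": [-0.25,0,-4],"roll": 0.7},
    {"fingers": 1,"translation": [-0.25,0,-8],"roll": 0.7},
    {"fingers": 1,"translation": [-0.25,0,-12],"roll": 0.7},
    {"fingers": 1,"translation": [-0.25,0,-16],"roll": 0.7},
    {"fingers": 1,"translation": [-0.25,0,-18.5],"roll": 0.7},
    {"fingers": 1,"translation": [-0.25,0,-18.5],"roll": 0.7},
  ],
)

```text
clock: 53.97
eef_pos: [0.5272, 0.4195, 0.2579]
tool_rot: [0.75, 0.661, 0.006, 0.0]
ft_force: [0.4, 0.3, -2.1]
grip_width: 0.0612
```

```bash
python3 - <<'E'
from h import *
o=bot.get_obs(); print(o["ft_force"],o["grip_width"]); deck("black",o["eef_pos"][2]+ZB-.016+.036); edges(245,265)
gor(.5595,.229,.286,91.5)
E
```

```text
[ 0.41024821  0.30815093 -2.06071908] 0.0611954893150202
black [188 135] [271 136] width 0.0304 yaw -7.9 centre [0.5263 0.4089]
edge rows [(29, 405, [101, 101, 95]), (38, 379, [229, 228, 219]), (106, 365, [185, 188, 186]), (109, 291, [231, 236, 239]), (134, 542, [62, 64, 64]), (219, 405, [171, 169, 159]), (303, 159, [217, 220, 211]), (314, 602, [37, 37, 37])]
shift [-1.834e+01  5.740e+00  1.000e-02] roll -8.7 cur yaw 82.8 pos [0.5254 0.4181 0.2502] j6 0.8 t 54.0667
```

Emit:
play_rows(
  motion=[
    {"fingers": 1,"translation": [-3,1,0],"roll": -1},
    {"fingers": 1,"translation": [-6.5,2,0],"roll": -3},
    {"fingers": 1,"translation": [-10,3.2,0],"roll": -5},
    {"fingers": 1,"translation": [-13.5,4.3,0],"roll": -7},
    {"fingers": 1,"translation": [-16.5,5.2,0],"roll": -8.7},
    {"fingers": 1,"translation": [-18.3,5.7,0],"roll": -8.7},
    {"fingers": 1,"translation": [-18.3,5.7,0],"roll": -8.7},
    {"fingers": 1,"translation": [-18.3,5.7,0],"roll": -8.7},
    {"fingers": 1,"translation": [-18.3,5.7,0],"roll": -8.7},
    {"fingers": 1,"translation": [-18.3,5.7,0],"roll": -8.7},
    {"fingers": 1,"translation": [-18.3,5.7,0],"roll": -8.7},
  ],
)

```text
clock: 54.98
eef_pos: [0.5583, 0.2304, 0.2488]
tool_rot: [0.697, 0.717, -0.001, -0.0]
ft_force: [-0.5, 0.1, -4.3]
grip_width: 0.0612
```

```bash
python3 - <<'E'
from h import *
o=bot.get_obs(); print(o["grip_width"]); edges(245,265)
gor(.560,.229,.228,91.5)
E
```

```text
0.06122926532384319
edge rows [(78, 130, [211, 192, 88]), (88, 129, [213, 210, 195]), (98, 228, [183, 161, 118]), (106, 185, [130, 130, 124]), (110, 265, [213, 214, 205]), (134, 514, [51, 51, 49]), (220, 337, [143, 140, 132]), (296, 147, [195, 197, 185]), (300, 62, [204, 208, 196]), (314, 554, [32, 33, 32])]
shift [-0.14  0.16  5.71] roll 0.1 cur yaw 91.6 pos [0.5584 0.2304 0.2491] j6 0.36 t 55.0333
```

Emit:
play_rows(
  motion=[
    {"fingers": 1,"translation": [-0.25,0.1,1.5],"roll": 0},
    {"fingers": 1,"translation": [-0.25,0.1,3],"roll": 0},
    {"fingers": 1,"translation": [-0.25,0.1,4.3],"roll": 0},
    {"fingers": 1,"translation": [-0.25,0.1,5],"roll": 0},
    {"fingers": 1,"translation": [-0.25,0.1,5.3],"roll": 0},
    {"fingers": 1,"translation": [-0.25,0.1,5.3],"roll": 0},
    {"fingers": 1,"translation": [-0.25,0.1,5.3],"roll": 0},
    {"fingers": 1,"translation": [-0.25,0.1,5.3],"roll": 0},
  ],
)

```text
clock: 55.7
eef_pos: [0.5605, 0.2272, 0.1979]
tool_rot: [0.698, 0.717, 0.001, 0.0]
ft_force: [0.8, 0.6, -3.4]
grip_width: 0.0613
```

Emit:
play_rows(
  motion=[
    {"fingers": 1,"translation": [0.15,0,0.4],"roll": 0},
    {"fingers": 1,"translation": [0.15,0,0.8],"roll": 0},
    {"fingers": 1,"translation": [0.15,0,1.2],"roll": 0},
    {"fingers": 1,"translation": [0.15,0,1.5],"roll": 0},
    {"fingers": 1,"translation": [0.15,0,1.7],"roll": 0},
    {"fingers": 1,"translation": [0.15,0,1.9],"roll": 0},
    {"fingers": 1,"translation": [0.15,0,1.9],"roll": 0},
    {"fingers": 1,"translation": [0.15,0,1.9],"roll": 0},
  ],
)

```text
clock: 56.37
eef_pos: [0.5599, 0.2284, 0.1807]
tool_rot: [0.698, 0.716, 0.001, 0.0]
ft_force: [-3.8, -1.6, 8.2]
grip_width: 0.061
```

Emit:
play_rows(
  motion=[
    {"fingers": 1,"translation": [0,0,-0.2],"roll": 0},
    {"fingers": -1,"translation": [0,0,-0.2],"roll": 0},
    {"fingers": -1,"translation": [0,0,-0.2],"roll": 0},
    {"fingers": -1,"translation": [0,0,-0.2],"roll": 0},
    {"fingers": -1,"translation": [0,0,-1],"roll": 0},
    {"fingers": -1,"translation": [0,0,-3],"roll": 0},
    {"fingers": -1,"translation": [0,0,-6],"roll": 0},
    {"fingers": -1,"translation": [0,0,-8],"roll": 0},
    {"fingers": -1,"translation": [0,0,-8],"roll": 0},
    {"fingers": -1,"translation": [0,0,-8],"roll": 0},
  ],
)

```text
clock: 57.2
eef_pos: [0.561, 0.2287, 0.2598]
tool_rot: [0.698, 0.716, 0.002, 0.001]
ft_force: [-0.7, -0.1, -0.5]
grip_width: 0.0856
```

```bash
cat >> h.py <<'E'
def block():
    c=bot.camera("top");np.savez("pics/t.png.npz",K=c["intrinsics"],T=c["world_to_cam"],o=[0,0,1])
    h=cv2.cvtColor(c["pixels"],cv2.COLOR_RGB2HSV);m=((h[:,:,0]>=5)&(h[:,:,0]<=18)&(h[:,:,1]>150)&(h[:,:,2]>60)).astype(np.uint8)
    n,l,s,ce=cv2.connectedComponentsWithStats(m); k=[i for i in range(1,n) if s[i,4]>15]
    k=[i for i in k if 200<ce[i][0]<420 and 90<ce[i][1]<260]
    e=w("t.png",ce[k],.03); e=e[e[:,0].argsort()]; v=e[-1]-e[0]
    print("stripes",e.round(4).tolist(),[int(s[i,4]) for i in k],"mid",e.mean(0).round(4),"yaw",np.degrees(np.arctan2(v[1],v[0])).round(1))
E
python3 - <<'E'
from h import *
edges(245,265); block()
E
```

```text
edge rows [(76, 110, [173, 157, 71]), (85, 107, [175, 173, 160]), (95, 185, [146, 129, 94]), (102, 113, [92, 93, 89]), (106, 250, [173, 173, 166]), (120, 430, [41, 42, 40]), (173, 280, [118, 116, 109]), (213, 161, [173, 177, 166]), (236, 434, [35, 36, 34]), (278, 119, [72, 72, 70]), (283, 255, [155, 154, 149]), (317, 442, [29, 30, 30])]
stripes [[0.5301, -0.1076], [0.5597, -0.1028], [0.5895, -0.0978]] [48, 43, 51] mid [ 0.5598 -0.1027] yaw 9.4
```

```bash
python3 - <<'E'
from h import *
gor(.563,-.104,.106,99)
E
```

```text
shift [-33.2   -0.52  18.72] roll -7.5 cur yaw 91.5 pos [0.5596 0.2281 0.257 ] j6 0.36 t 57.3
```

Emit:
play_rows(
  motion=[
    {"fingers": -1,"translation": [-4,0,0],"roll": -1},
    {"fingers": -1,"translation": [-33.2,-0.5,0],"roll": -7.5},
    {"fingers": -1,"translation": [-33.2,-0.5,0],"roll": -7.5},
    {"fingers": -1,"translation": [-33.2,-0.5,0],"roll": -7.5},
    {"fingers": -1,"translation": [-33.2,-0.5,0],"roll": -7.5},
    {"fingers": -1,"translation": [-33.2,-0.5,0],"roll": -7.5},
    {"fingers": -1,"translation": [-33.2,-0.5,4],"roll": -7.5},
    {"fingers": -1,"translation": [-33.2,-0.5,8],"roll": -7.5},
    {"fingers": -1,"translation": [-33.2,-0.5,12],"roll": -7.5},
    {"fingers": -1,"translation": [-33.2,-0.5,16],"roll": -7.5},
    {"fingers": -1,"translation": [-33.2,-0.5,18.7],"roll": -7.5},
    {"fingers": -1,"translation": [-33.2,-0.5,18.7],"roll": -7.5},
    {"fingers": -1,"translation": [-33.2,-0.5,18.7],"roll": -7.5},
    {"fingers": -1,"translation": [-33.2,-0.5,18.7],"roll": -7.5},
    {"fingers": -1,"translation": [-33.2,-0.5,18.7],"roll": -7.5},
    {"fingers": -1,"translation": [-33.2,-0.5,18.7],"roll": -7.5},
  ],
)

```text
clock: 58.63
eef_pos: [0.5654, -0.1038, 0.0728]
tool_rot: [0.649, 0.761, 0.001, 0.002]
ft_force: [-1.4, 0.3, 0.5]
grip_width: 0.0853
```

```bash
python3 - <<'E'
from h import *
c=bot.camera("wrist");np.savez("pics/d.png.npz",K=c["intrinsics"],T=c["world_to_cam"],o=[0,0,1])
h=cv2.cvtColor(c["pixels"],cv2.COLOR_RGB2HSV);m=((h[:,:,0]>=5)&(h[:,:,0]<=20)&(h[:,:,1]>140)&(h[:,:,2]>60)).astype(np.uint8)
n,l,s,ce=cv2.connectedComponentsWithStats(m)
for i in range(1,n):
    if s[i,4]>150: print(s[i].tolist(),w("d.png",[ce[i]],.03).round(4))
gor(.563,-.104,.016,99)
E
```

```text
[227, 147, 56, 18, 980] [[ 0.5332 -0.1097]]
[228, 187, 54, 17, 880] [[ 0.5628 -0.1048]]
[229, 225, 52, 16, 792] [[ 0.5922 -0.1004]]
shift [ 0.03 -0.28  9.29] roll 0.1 cur yaw 99.1 pos [ 0.5655 -0.1038  0.073 ] j6 -0.34 t 58.6833
```

Emit:
play_rows(
  motion=[
    {"fingers": -1,"translation": [-0.1,-0.3,3],"roll": 0},
    {"fingers": -1,"translation": [-0.1,-0.3,6],"roll": 0},
    {"fingers": -1,"translation": [-0.1,-0.3,8.5],"roll": 0},
    {"fingers": -1,"translation": [-0.1,-0.3,9],"roll": 0},
    {"fingers": -1,"translation": [-0.1,-0.3,9],"roll": 0},
    {"fingers": 1,"translation": [-0.1,-0.3,9],"roll": 0},
    {"fingers": 1,"translation": [-0.1,-0.3,9],"roll": 0},
    {"fingers": 1,"translation": [-0.1,-0.3,9],"roll": 0},
    {"fingers": 1,"translation": [-0.1,-0.3,9],"roll": 0},
    {"fingers": 1,"translation": [-0.1,-0.3,9],"roll": 0},
    {"fingers": 1,"translation": [-0.1,-0.3,9],"roll": 0},
    {"fingers": 1,"translation": [-0.1,-0.3,9],"roll": 0},
    {"fingers": 1,"translation": [-0.1,-0.3,7.5],"roll": 0},
    {"fingers": 1,"translation": [-0.1,-0.3,5.5],"roll": 0},
    {"fingers": 1,"translation": [-0.1,-0.3,4.5],"roll": 0},
    {"fingers": 1,"translation": [-0.1,-0.3,4.5],"roll": 0},
    {"fingers": 1,"translation": [-0.1,-0.3,4.5],"roll": 0},
  ],
)

```text
clock: 60.1
eef_pos: [0.5614, -0.1053, 0.0262]
tool_rot: [0.649, 0.761, 0.0, 0.001]
ft_force: [-0.2, -0.7, -2.5]
grip_width: 0.0388
```

```bash
python3 - <<'E'
from h import *
o=bot.get_obs();print(o["ft_force"],o["grip_width"])
gor(.5775,.052,.018,91.5)
E
```

```text
[-0.16122669 -0.65572258 -2.45394121] 0.03875122875710106
shift [15.29  4.05  4.42] roll 7.5 cur yaw 99.0 pos [ 0.5614 -0.1053  0.0262] j6 -0.34 t 60.1
```

Emit:
play_rows(
  motion=[
    {"fingers": 1,"translation": [3.5,1,0],"roll": 2},
    {"fingers": 1,"translation": [7,2,0],"roll": 4},
    {"fingers": 1,"translation": [10.5,3,0],"roll": 6},
    {"fingers": 1,"translation": [14,3.8,0],"roll": 7.5},
    {"fingers": 1,"translation": [15.3,4,0],"roll": 7.5},
    {"fingers": 1,"translation": [15.3,4,1.5],"roll": 7.5},
    {"fingers": 1,"translation": [15.3,4,3],"roll": 7.5},
    {"fingers": 1,"translation": [15.3,4,4],"roll": 7.5},
    {"fingers": 1,"translation": [15.3,4,4.5],"roll": 7.5},
    {"fingers": 1,"translation": [15.3,4,4.7],"roll": 7.5},
    {"fingers": 1,"translation": [15.3,4,4.7],"roll": 7.5},
    {"fingers": -0.5,"translation": [15.3,4,4.6],"roll": 7.5},
    {"fingers": -1,"translation": [15.3,4,4.6],"roll": 7.5},
    {"fingers": -1,"translation": [15.3,4,4.6],"roll": 7.5},
    {"fingers": -1,"translation": [15.3,4,3],"roll": 7.5},
    {"fingers": -1,"translation": [15.3,4,0],"roll": 7.5},
    {"fingers": -1,"translation": [15.3,4,-4],"roll": 7.5},
    {"fingers": -1,"translation": [15.3,4,-4],"roll": 7.5},
    {"fingers": -1,"translation": [15.3,4,-4],"roll": 7.5},
  ],
)

```text
clock: 61.68
eef_pos: [0.5791, 0.052, 0.0682]
tool_rot: [0.698, 0.716, 0.002, 0.002]
ft_force: [0.2, -0.0, 0.2]
grip_width: 0.0856
```

```bash
python3 - <<'E'
from h import *
c=bot.camera("wrist");np.savez("pics/d.png.npz",K=c["intrinsics"],T=c["world_to_cam"],o=[0,0,1])
h=cv2.cvtColor(c["pixels"],cv2.COLOR_RGB2HSV);m=((h[:,:,0]>=5)&(h[:,:,0]<=20)&(h[:,:,1]>140)&(h[:,:,2]>60)).astype(np.uint8)
n,l,s,ce=cv2.connectedComponentsWithStats(m)
for i in range(1,n):
    if s[i,4]>150: print(s[i].tolist(),w("d.png",[ce[i]],.03).round(4))
gor(.5775,-.03,.1,91.5)
E
```

```text
[228, 146, 57, 18, 970] [[0.5455 0.0517]]
[229, 188, 55, 17, 899] [[0.5753 0.0523]]
[230, 226, 53, 16, 804] [[0.6054 0.0534]]
shift [-8.19 -0.19  0.22] roll -0.0 cur yaw 91.5 pos [0.5772 0.0519 0.0662] j6 0.06 t 61.7333
```

Emit:
play_rows(
  motion=[
    {"fingers": 0,"translation": [-4,-0.1,0],"roll": -7},
    {"fingers": 0,"translation": [-8.2,-0.1,0],"roll": -14},
    {"fingers": 0,"translation": [-8.2,-0.1,0],"roll": -21},
    {"fingers": 0,"translation": [-8.2,-0.1,0],"roll": -28},
    {"fingers": 0,"translation": [-8.2,-0.1,0],"roll": -35},
    {"fingers": 0,"translation": [-8.2,-0.1,0],"roll": -42},
    {"fingers": 0,"translation": [-8.2,-0.1,0],"roll": -49},
    {"fingers": 0,"translation": [-8.2,-0.1,0],"roll": -56},
    {"fingers": 0,"translation": [-8.2,-0.1,0],"roll": -63},
    {"fingers": 0,"translation": [-8.2,-0.1,0],"roll": -70},
    {"fingers": 0,"translation": [-8.2,-0.1,2],"roll": -77},
    {"fingers": 0,"translation": [-8.2,-0.1,4],"roll": -84},
    {"fingers": 0,"translation": [-8.2,-0.1,6],"roll": -90},
    {"fingers": 0,"translation": [-8.2,-0.1,7.6],"roll": -90},
    {"fingers": 0,"translation": [-8.2,-0.1,8.2],"roll": -90},
    {"fingers": 0,"translation": [-8.2,-0.1,8.6],"roll": -90},
    {"fingers": 0,"translation": [-8.2,-0.1,8.6],"roll": -90},
    {"fingers": 0,"translation": [-8.2,-0.1,8.6],"roll": -90},
  ],
)

```text
clock: 63.23
eef_pos: [0.5778, -0.0299, -0.0202]
tool_rot: [-0.013, 1.0, 0.0, 0.0]
ft_force: [0.8, 0.1, -0.5]
grip_width: 0.0427
```

```bash
python3 - <<'E'
from h import *
o=bot.get_obs();print(o["ft_force"],o["grip_width"])
gor(.5755,.101,.016,181.5); block()
E
```

```text
[ 0.81766885  0.06318866 -0.53552513] 0.04270123529860332
shift [-0.12 13.09 -0.02] roll 0.0 cur yaw -178.5 pos [ 0.5778 -0.0299 -0.0202] j6 -1.65 t 63.2333
stripes [[0.5728, 0.058], [0.6027, 0.0579]] [27, 28] mid [0.5878 0.058 ] yaw -0.2
```

Emit:
play_rows(
  motion=[
    {"fingers": 0,"translation": [-0.1,2,0],"roll": 0},
    {"fingers": 0,"translation": [-0.1,4,0],"roll": 0},
    {"fingers": 0,"translation": [-0.1,4.7,0],"roll": 0},
    {"fingers": 0,"translation": [-0.1,5.2,0],"roll": 0},
    {"fingers": 0,"translation": [-0.1,5.7,0],"roll": 0},
    {"fingers": 0,"translation": [-0.1,6.3,0],"roll": 0},
    {"fingers": 0,"translation": [-0.1,7,0],"roll": 0},
    {"fingers": 0,"translation": [-0.1,7.7,0],"roll": 0},
    {"fingers": 0,"translation": [-0.1,8.4,0],"roll": 0},
    {"fingers": 0,"translation": [-0.1,9.1,0],"roll": 0},
    {"fingers": 0,"translation": [-0.1,9.8,0],"roll": 0},
    {"fingers": 0,"translation": [-0.1,10.5,0],"roll": 0},
    {"fingers": 0,"translation": [-0.1,11.1,0],"roll": 0},
    {"fingers": 0,"translation": [-0.1,11.6,0],"roll": 0},
    {"fingers": 0,"translation": [-0.1,12,0],"roll": 0},
    {"fingers": 0,"translation": [-0.1,12.3,0],"roll": 0},
    {"fingers": 0,"translation": [-0.1,12.5,0],"roll": 0},
    {"fingers": 0,"translation": [-0.1,12.5,0],"roll": 0},
  ],
)

```text
clock: 64.78
eef_pos: [0.5762, 0.0944, -0.0194]
tool_rot: [-0.013, 1.0, -0.0, 0.001]
ft_force: [0.9, -4.2, 3.1]
grip_width: 0.0423
```

Emit:
play_rows(
  motion=[
    {"fingers": 0,"translation": [0,0.2,0],"roll": 0},
    {"fingers": 0,"translation": [0,0.4,0],"roll": 0},
    {"fingers": 0,"translation": [0,0.6,0],"roll": 0},
    {"fingers": 0,"translation": [0,0.75,0],"roll": 0},
    {"fingers": 0,"translation": [0,0.75,0],"roll": 0},
  ],
)

```text
clock: 65.2
eef_pos: [0.5754, 0.1002, -0.0199]
tool_rot: [-0.012, 1.0, -0.002, 0.0]
ft_force: [0.2, -9.9, 5.0]
grip_width: 0.043
```

Emit:
play_rows(
  motion=[
    {"fingers": 0,"translation": [0,0.1,0],"roll": 0},
    {"fingers": 0,"translation": [0,0.2,0],"roll": 0},
    {"fingers": 0,"translation": [0,0.3,0],"roll": 0},
    {"fingers": 0,"translation": [0,0.3,0],"roll": 0},
  ],
)

```text
clock: 65.53
eef_pos: [0.5753, 0.1001, -0.0198]
tool_rot: [-0.011, 1.0, -0.005, 0.0]
ft_force: [1.7, -17.4, 5.8]
grip_width: 0.0426
```

Emit:
play_rows(
  motion=[
    {"fingers": 0,"translation": [0,-1,0],"roll": 0},
    {"fingers": 0,"translation": [0,-4,0],"roll": 0},
    {"fingers": 0,"translation": [0,-8,-3],"roll": 0},
    {"fingers": 0,"translation": [0,-12,-7],"roll": 0},
    {"fingers": 0,"translation": [0,-16,-10],"roll": 0},
    {"fingers": 0,"translation": [0,-20,-10],"roll": 0},
    {"fingers": 0,"translation": [0,-24,-10],"roll": 0},
    {"fingers": 0,"translation": [0,-28,-10],"roll": 0},
    {"fingers": 0,"translation": [0,-31,-10],"roll": 0},
    {"fingers": 0,"translation": [0,-31,-10],"roll": 0},
    {"fingers": 0,"translation": [0,-31,-10],"roll": 0},
    {"fingers": 0,"translation": [0,-31,-10],"roll": 0},
  ],
)

```text
clock: 66.53
eef_pos: [0.5827, -0.2035, 0.0788]
tool_rot: [-0.013, 1.0, 0.001, -0.001]
ft_force: [0.4, -0.2, 0.3]
grip_width: 0.0428
```

```bash
python3 - <<'E'
from h import *
a=bot.camera("scene")["pixels"][150:310,190:370,::-1]; 
c=bot.camera("top"); b=c["pixels"][125:225,100:240,::-1]; np.savez("pics/t2.png.npz",K=c["intrinsics"],T=c["world_to_cam"],o=[100,125,3])
a=cv2.resize(cv2.convertScaleAbs(a,alpha=1.4),(410,364),interpolation=cv2.INTER_CUBIC)
b=cv2.resize(cv2.convertScaleAbs(b,alpha=1.7),(385,275),interpolation=cv2.INTER_CUBIC)
o=np.zeros((364,795,3),np.uint8);o[:,:410]=a;o[:275,410:]=b
cv2.imwrite("pics/final.png",o); block(); print(bot.get_obs()["eef_pos"])
E
```

```text
stripes [[0.5396, 0.131], [0.5701, 0.1338], [0.6008, 0.1326]] [37, 34, 33] mid [0.5702 0.1325] yaw 1.5
[ 0.5830841  -0.20199433  0.07925249]
```

```bash
python3 - <<'E'
from h import *
old=cv2.resize(cv2.imread("pics/top0.png"),(512,384),interpolation=cv2.INTER_AREA).astype(int)
c=bot.camera("top");im=c["pixels"]; new=cv2.GaussianBlur(im[:,:,::-1],(3,3),0).astype(int); old=cv2.GaussianBlur(old.astype(np.uint8),(3,3),0).astype(int)
d=np.abs(new-old).sum(2)
for n,(x0,y0,x1,y1) in {"tape":(92,232,138,275),"radio":(96,118,140,146),"mug":(390,230,432,265),"rail":(152,135,162,215)}.items():
    s=d[y0:y1,x0:x1]; print(n,"changed px",int((s>60).sum()),"of",s.size)
# top case (black deck, z=.236) in the top view
V=im.max(2); m=(V<45).astype(np.uint8); m[:,:150]=0;m[:,240:]=0;m[:100]=0;m[230:]=0
n,l,s,ce=cv2.connectedComponentsWithStats(m); k=1+np.argmax(s[1:,4])
np.savez("pics/t.png.npz",K=c["intrinsics"],T=c["world_to_cam"],o=[0,0,1])
pts=np.argwhere(l==k)[:,::-1]; r=cv2.minAreaRect(pts.astype(np.float32)); print(s[k],r)
e=w("t.png",cv2.boxPoints(r),.236); print("black deck box",e.round(4).tolist(),e.mean(0))
E
```

```text
tape changed px 0 of 1978
radio changed px 0 of 1232
mug changed px 0 of 1470
rail changed px 370 of 800
[156 146  18  43 457] ((164.49998474121094, 166.99998474121094), (41.99999237060547, 16.999996185302734), 90.0)
black deck box [[0.613, 0.2516], [0.612, 0.2083], [0.5055, 0.2087], [0.5063, 0.2516]] [0.55919808 0.23004303]
```

```bash
python3 -c "
from workcell import bot
print(bot.job_done())"
```

```text
the job is handed in; nothing more can be done
None
```

The job is done and handed in at about 67 s. The last checks found no failure, but nobody looked at a picture of the finished scene because the 16-picture limit was reached. The end state was checked by numbers only.

- **Skid:** I pushed it flat against the rail. It ended too close to the far tape strip, so I nudged it back by its lip. It now has about 15 mm or more to each strip.
- **Stack:** All six cases were present. They are stacked blue, yellow, green, red, white, black, alternating about 13 mm either side of the skid's centre.
    - The seating heights rose close to 36 mm each: 0.5, 38.5, 74.2, 110.1, 145.8 and 180.7 mm.
    - Yellow sat about 2 mm higher than expected when placed. The cases above it stepped up normally, and it looked level in the scene view.
    - The black case on top measures (0.559, 0.230), where it belongs.
- **Stop block:** It had been knocked aside during the run, so I located it again, carried it over and pushed it flat against the skid's open side. The push reached about 17 N with no further movement. Its angle is 1.5°, the same as the bay, and it sits about 3 mm from the exact middle.
- **Bystanders:** The tape roll, radio and mug show no changed pixels between the first and last top views. The rail area does show changes, which I put down to the tall stack and the skid now being in that view.
- **Tool height:** The reported height was about 36 mm below what contact with the skid and the wrist camera showed, so I corrected for it. Before I found this, three early pushes passed over the skid without moving it.

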